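# Cup on the scale, resin jar brought round and held

### The job

I am about to weigh out resin. Turn the mixing cup, which stands mouth-down on the tray, mouth-up and stand it in the middle of the scale's pan, and let go of it. Then turn the jar carousel by the bar handle on top until the one tall jar directly faces the scale, and finish with the gripper closed firmly on that handle, keeping the turntable still while I unscrew the cap; all the jars stay seated in their wells, and the weight, tweezers and brush stay where they are.

Things in the scene. Friction and masses are not known exactly. Their poses are not given: they have to be found in the camera images.
- mixing_cup: plain aluminium eight-sided straight cup, 46 mm across flats (50 over corners), 50 mm tall, walls 3 mm, 0.1 kg; loose, mouth-down on the tray at the start. Origin: centre of the mouth, in the rim's plane; z runs from mouth to closed base (up at the start, down once mouth-up); x and y are normal to flats. Laid on its side it rests on a flat and does not roll.
- cup_mid (a point): middle of the mixing cup, on its axis, 25 mm from rim and base
- cup_base (a point): centre of the outside of the cup's closed base, 50 mm from the rim
- scale: flat grey bench scale, 142 x 112 mm, 21 mm high, with a square steel pan and a blank display on the robot's side; fixed. Origin: on the tray, 3 mm nearer the display than the pan's middle; x from display to pan, z up, +y straight at the carousel's axis 155 mm away. The tall jar directly faces the scale when it stands on this y axis between pan and carousel axis, 103 mm from the origin.
- scale_pan (a point): middle of the top face of the steel pan (98 x 98 mm, 21 mm above the tray, it does not sink)
- carousel: fixed black foot of the jar carousel, 132 mm in diameter. Origin: on the tray, on the vertical axis of the turntable.
- turntable: round aluminium turntable, 166 mm in diameter, top face 20 mm above the tray, with four wells (rings 11 mm high) a quarter turn apart, centres 52 mm from the axis; turns endlessly both ways with about 0.06 N m friction, stays where it is left. Origin as carousel; x runs along the bar handle, z up, both turn with it; the tall jar's well lies at 135 degrees clockwise (seen from above) from +x.
- carousel_handle (a point): middle of the black T-bar handle fixed on the turntable's central stem, on the axis, 112 mm above the tray: bar 78 mm long (along the turntable's x), 12 mm thick, 18 mm high. All jar caps are at least 28 mm below the bar.
- jar_resin: a capped enamel jar with a paper label, 43 mm in diameter and 55 mm tall with an amber body and a black cap, the only tall and wide one of the four jars; stands loosely (1.5 to 3 mm play) in a well of the carousel and turns with it. Origin: centre of its underside, 20 mm above the tray; z up.
- jar_yellow: a capped enamel jar with a paper label, 38 mm in diameter and 42 mm tall, one of three small jars; stands loosely (1.5 to 3 mm play) in a well of the carousel and turns with it. Origin: centre of its underside, 20 mm above the tray; z up.
- jar_green: a capped enamel jar with a paper label, 38 mm in diameter and 42 mm tall, one of three small jars; stands loosely (1.5 to 3 mm play) in a well of the carousel and turns with it. Origin: centre of its underside, 20 mm above the tray; z up.
- jar_white: a capped enamel jar with a paper label, 38 mm in diameter and 42 mm tall, one of three small jars; stands loosely (1.5 to 3 mm play) in a well of the carousel and turns with it. Origin: centre of its underside, 20 mm above the tray; z up.
- brass_weight: brass disc weight, 42 mm in diameter, 10 mm high, loose behind the scale; to be left alone. Origin: centre of its underside.
- tweezers: steel tweezers, 124 mm long, lying to the right; to be left alone. Origin: centre of the underside.
- touch_brush: thin wooden brush, 159 mm long, lying to the right; to be left alone. Origin: centre of the underside.
Things that resemble listed ones, but are neither listed nor needed, are in the scene too. Leave any pink or turquoise look-alike of the jar_resin alone.

How it is judged:
By the outcome, as a careful person would: the job done as asked, in the order asked, and still so for the second after the job is handed in, while the arm keeps its last pose, push and grip.
It also fails if it takes over 72 s, if anything falls off the work surface, if the arm or the gripper's body presses on something with over 40 N, if the wrist force passes 120 N, or if a joint passes its speed limit or range.

### The arm

A 6-joint arm with a two-finger parallel gripper is mounted at the origin on a cart in front of the work surface, level with it; the furniture and walls round the work are solid. World frame = base frame: x ahead of the robot, y to its left, z up, the work surface at z = 0. Lengths are in m, angles in rad, forces in N, time in s.
With the tool pointing down it reaches from about 0.35 to 0.975 m from the base axis. Payload 4.9 kg.
Tool frame: the origin (TCP) lies midway between the tips of the shut fingers; the grasp point (between the pads) lies manip.tcp_to_grasp behind it (manip.tcp_to_grasp is the distance from the TCP to the grasp point, in m); z points along the fingers, y is the line along which they close (so a half turn about z gives the same grasp; the last joint's range is limited). The gripper opens to 85 mm and grips with 20 to 120 N. Pads are 22 mm wide; open, the fingers measure 114 mm over their backs; the gripper's body (76 mm by 85 mm) begins 54 mm behind the grasp point. The pads swing forward as they close: fully open they stand 13 mm farther back than shut.
Start: joints at [-1.341, 0.053, 1.613, -0, 1.476, -0.119], TCP at [0.214, -0.587, 0.208] pointing down, gripper open.
Joint ranges: [-3.01, 3.01], [-1.01, 2.22], [0.06, 2.58], [-1.02, 4.17], [0.09, 2.62], [-3.14, 3.14]. Speed limits (rad/s): [2.57, 2.57, 3.14, 3.14, 3.14, 3.14].

### API

Orientations are given as a unit quaternion [w, x, y, z].
In Python, from plant import manip, grab_frame, calibration, job_done gives the robot as it stands.
- The arm moves only by the tool send_rows, never from a script. Its argument "rows" is a list of rows, each an object of numbers: "x", "y", "z": the shift along the tool's x, y, z normalised to -1 to 1, where 1 is 15 cm; "wx", "wy", "wz": the turn, a rotation vector about the tool's x, y, z normalised to -1 to 1, where 1 is pi/4 rad; "hand": the opening, from -1 (shut) to 1 (fully open). In form: [{"x": .., "y": .., "z": .., "wx": .., "wy": .., "wz": .., "hand": ..}, ...]. A call has exactly 10 rows; each row shifts and turns the commanded pose from where the row before left it, along the tool's axes as they then stand; what a row does not reach is not made up. A row lasts 1/12 s, in which the tool goes at most 41.7 mm and 7.16 degrees, less where a joint would pass 70% of its speed; a pose out of reach is approached as far as the arm can. A call with a number of a shift or a turn outside -1 to 1 is refused whole. A call with a gripper value outside its range is refused whole. The fingers move at their own pace and stop on an object; the grip force is fixed at half the most. Time passes only in rows, so rows that do not move let the fingers close, or fill a call up. It gives the time, the measured TCP pose, the force, the opening and the grip force at its end, in the units of the state.
- manip.state(): the state, without advancing time (a new reading comes with each control period).
- grab_frame(name): name is "scene" or "top" or "wrist"; returns the picture (400x640x3 uint8, blue, green, red); there is no depth.
- calibration(name): a dict with "camera_matrix" (3x3 intrinsics, pixels), "R" (3x3) and "t" (3): a world point X has camera coordinates R X + t. Camera axes: x right, y down, z forward; pixel columns grow to the right and rows downward; lengths in m; the calibration is good to about 2 mm. The wrist camera is an equidistant fisheye: a pixel r from the principal point sees the ray r / f radians off the axis. A picture is of the moment at which its call begins: read the wrist's pose just before it. calibration takes no time and is no camera call; for the wrist camera it gives the pose at the moment of the call.
- job_done(): hands the job in; it is judged then, once.
The state is a dict: "time": time; "joint_pos": joint angles; "joint_vel": joint speeds; "joint_efforts": joint torques, N m; "tool_pos": TCP position; "tool_rot": TCP orientation; "contact_force": force on the tool from outside, world axes, zero at the start; "ft_torque": the same for the moment, N m; "gripper_width": opening from 0.0 (shut) to 1.0 (fully open); "grasp_force": force on a finger pad.
Only numpy, scipy, OpenCV 4.12 (cv2) and the standard library are available. Lean on these libraries where they do the work, as an engineer would, in place of code of your own. Each camera call takes 0.05 s, during which the arm holds its last target. There are 200 camera calls.

## Working session

There is one attempt and no reset: what is moved stays moved. The work goes in short steps, Python scripts to look and compute and a tool call to move; the robot and the scene stay as the last step left them, time stands still between calls to the robot, and variables do not carry over. Pictures are saved under pics/ and viewed, at most 10 in all, crops included, and the job is handed in when it is done.

Besides the shell and the picture viewer there is one more tool, called after ">>>" as name(argument=value, ...), one argument or row to a line, values as JSON. send_rows: Moves the arm, as the interface text tells. Scaled input: -1 to 1 covers 15 cm each way for a shift and pi/4 rad each way for a turn. Its arguments: {"type":"object","properties":{"rows":{"type":"array","items":{"type":"object","properties":{"x":{"type":"number","minimum":-1,"maximum":1},"y":{"type":"number","minimum":-1,"maximum":1},"z":{"type":"number","minimum":-1,"maximum":1},"wx":{"type":"number","minimum":-1,"maximum":1},"wy":{"type":"number","minimum":-1,"maximum":1},"wz":{"type":"number","minimum":-1,"maximum":1},"hand":{"type":"number"}}}}},"required":["rows"]}

```bash
mkdir -p pics; ls
python3 - <<'E'
from plant import manip, grab_frame, calibration
import cv2
print(manip.state(), manip.tcp_to_grasp)
for n in ("scene","top"):
    cv2.imwrite(f"pics/{n}0.png",grab_frame(n)); c=calibration(n); print(n,c)
E
```

```text
pics
{'time': 0.0, 'joint_pos': array([-1.34101285e+00,  5.33934576e-02,  1.61427033e+00,  6.11255252e-06,
        1.47597320e+00, -1.19012332e-01]), 'joint_vel': array([ 0.00159121,  0.00162547, -0.00069542,  0.00047674, -0.00227886,
        0.00067719]), 'joint_efforts': array([-1.23984140e-03, -3.93684053e+01, -3.70180106e+01, -1.51441332e-04,
        7.11461005e-03,  1.26218328e-05]), 'tool_pos': array([ 0.21344909, -0.5867271 ,  0.2066545 ]), 'tool_rot': array([-1.02076465e-03,  9.84830726e-01,  1.73514828e-01, -5.35465930e-05]), 'contact_force': array([ 0.25836834,  0.19485117, -0.83667561]), 'ft_torque': array([-0.04491456,  0.0231867 , -0.00339447]), 'grasp_force': 0.0, 'gripper_width': 0.9988624302164144} 0.0187
scene {'camera_matrix': array([[436.5272357 ,   0.        , 316.69951055],
       [  0.        , 436.5272357 , 195.33033348],
       [  0.        ,   0.        ,   1.        ]]), 'R': array([[-0.77289966, -0.63451847,  0.00352576],
       [-0.42266176,  0.51067917, -0.7487081 ],
       [ 0.47326858, -0.58016644, -0.66289045]]), 't': array([0.30515656, 0.31286644, 0.7855186 ])}
top {'camera_matrix': array([[396.70947532,   0.        , 317.73703919],
       [  0.        , 396.70947532, 203.86271103],
       [  0.        ,   0.        ,   1.        ]]), 'R': array([[-0.00739862, -0.99970629,  0.02307809],
       [-0.99721374,  0.00566308, -0.074382  ],
       [ 0.07422946, -0.02356411, -0.99696275]]), 't': array([-0.10621049,  0.48495019,  0.98266001])}
```

View pics/scene0.png

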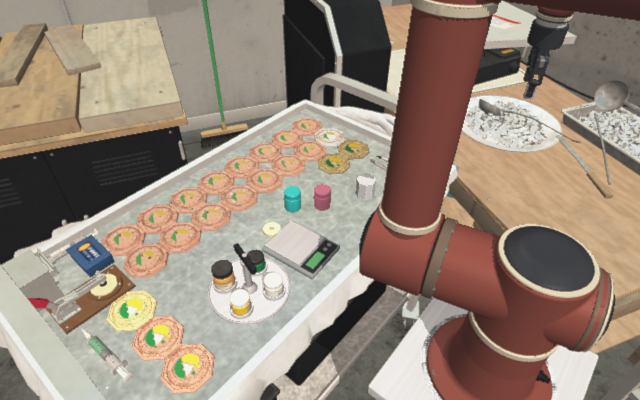

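View pics/top0.png

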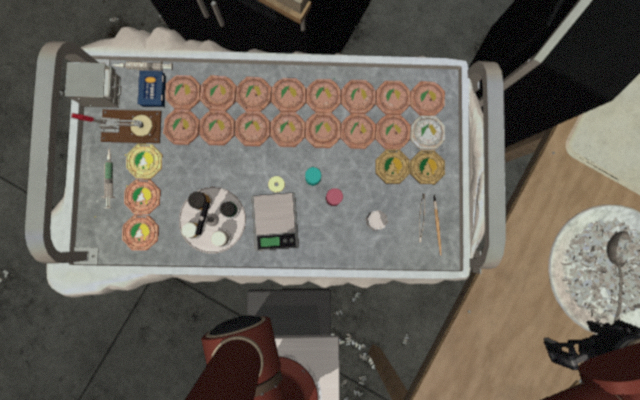

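The scene picture shows the carousel at (249,288), the scale at (302,247) and the cup at (365,187). In the top picture the carousel is at (212,218), the scale at (275,220), the cup at (376,218), the tweezers and brush near (430,222), and the turquoise and pink jars at (313,175) and (334,197). Next I'll zoom in.

Run:
```python
import cv2,numpy as np
t=cv2.imread("pics/top0.png")[165:260,175:395]
s=cv2.imread("pics/scene0.png")[165:325,200:400]
a=cv2.resize(t,(792,342),interpolation=cv2.INTER_CUBIC)
cv2.imwrite("pics/zt.png",a)
cv2.imwrite("pics/zs.png",cv2.resize(s,(750,600),interpolation=cv2.INTER_CUBIC))
```

```text
(no output)
```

View pics/zt.png

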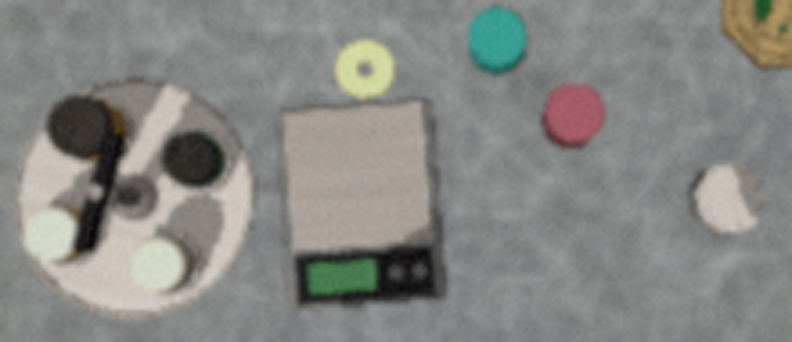

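View pics/zs.png

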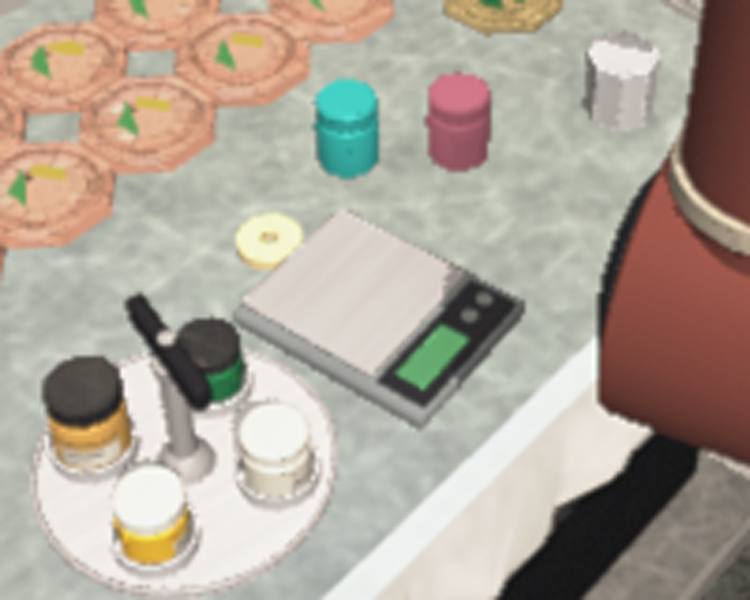

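The close-ups put the amber tall jar at top pixel (197,200), the green jar at (229,209), the yellow and white jars at (189,230) and (219,239), and the bar handle running from about (206,196) to (199,234). The pan spans roughly (254,196) to (296,235) and the cup's base is near (377,220). Next I'll measure these with masks.

```bash
cat > h.py <<'E'
import cv2,numpy as np
from plant import manip,grab_frame,calibration
def ray(n,uv,c=None):
    c=c or calibration(n); K=c["camera_matrix"]; R=np.array(c["R"]); t=np.array(c["t"])
    uv=np.atleast_2d(np.array(uv,float))
    if n=="wrist":
        p=(uv-K[:2,2])/[K[0,0],K[1,1]]; r=np.linalg.norm(p,axis=1,keepdims=True)+1e-12
        d=np.hstack([p/r*np.sin(r),np.cos(r)])
    else: d=np.hstack([(uv-K[:2,2])/[K[0,0],K[1,1]],np.ones((len(uv),1))])
    return -R.T@t, d@R
def onz(n,uv,z,c=None):
    o,d=ray(n,uv,c); return o+d*((z-o[2])/d[:,2:])
def tri(n1,u1,n2,u2):
    (o1,d1),(o2,d2)=ray(n1,u1),ray(n2,u2)
    s=np.linalg.lstsq(np.c_[d1[0],-d2[0]],o2-o1,rcond=None)[0]
    a,b=o1+s[0]*d1[0],o2+s[1]*d2[0]; return (a+b)/2,np.linalg.norm(a-b)
def blobs(m,amin=20):
    n,_,st,ce=cv2.connectedComponentsWithStats(m.astype(np.uint8))
    return [(st[i],ce[i]) for i in range(1,n) if st[i][4]>=amin]
E
python3 - <<'E'
from h import *
np.set_printoptions(precision=4,suppress=True)
t=cv2.imread("pics/top0.png"); s=cv2.imread("pics/scene0.png")
for n,im,pts in (("top",t,[(275,215),(275,210),(376,217),(240,200),(225,225),(300,260),(385,220),(212,170)]),("scene",s,[(300,240),(365,180),(365,190),(230,300),(340,230)])):
    print(n,[(p,im[p[1],p[0]].tolist()) for p in pts])
# warm mask: R-B
d=t[:,:,2].astype(int)-t[:,:,0]
m=(d>5)&(t[:,:,2]>140); m[:165]=0;m[262:]=0;m[:,:175]=0;m[:,400:]=0
for st,ce in blobs(m,60):
    print("top",st,ce)
    x,y,w,h,a=st
    sub=np.zeros_like(m,np.uint8); sub[y:y+h,x:x+w]=m[y:y+h,x:x+w]
    c=max(cv2.findContours(sub,0,1)[0],key=cv2.contourArea)
    print(cv2.minAreaRect(c), cv2.minEnclosingCircle(c))
P=lambda q,z: print(np.array(onz("top",[(175+u/3.6,165+v/3.6) for u,v in q],z)))
print("pan");P([(284,113),(425,100),(435,250),(291,252)],.021)
print("scale bottom-ish");P([(300,303),(443,296)],.021)
print("table L,R,T,B");P([(18,200),(252,195),(140,79),(130,315)],.02)
print("bar ends");P([(110,112),(86,250)],.121)
print("jars caps");P([(80,127)],.075);P([(193,158),(52,235),(158,265)],.062)
print("cup");P([(727,199)],.05)
print("scene bar ends",tri("top",(175+110/3.6,165+112/3.6),"scene",(200+135/3.75,165+300/3.75)),tri("top",(175+86/3.6,165+250/3.6),"scene",(200+202/3.75,165+400/3.75)))
print("cup scene",onz("scene",[(200+622/3.75,165+53/3.75)],.05))
print("pan scene",onz("scene",[(200+a/3.75,165+b/3.75) for a,b in [(242,300),(345,210),(470,272),(375,372)]],.021))
print("table scene LRTB",onz("scene",[(200+a/3.75,165+b/3.75) for a,b in [(34,475),(335,455),(185,350),(150,592)]],.02))
E
```

```text
top [((275, 215), [150, 156, 167]), ((275, 210), [153, 163, 170]), ((376, 217), [186, 194, 201]), ((240, 200), [125, 123, 125]), ((225, 225), [125, 129, 135]), ((300, 260), [134, 133, 130]), ((385, 220), [124, 131, 136]), ((212, 170), [141, 142, 140])]
scene [((300, 240), [201, 209, 217]), ((365, 180), [228, 232, 236]), ((365, 190), [172, 176, 182]), ((230, 300), [225, 234, 239]), ((340, 230), [164, 175, 171])]
top [376 165  24  18 275] [389.5345 172.72  ]
((387.5, 173.5), (17.0, 23.0), 90.0) ((387.5, 173.0), 14.009025573730469)
top [267 175  19  18 247] [275.83   183.6275]
((275.7500305175781, 183.75), (17.677669525146484, 16.970561981201172), 45.0) ((276.0, 184.0), 9.219644546508789)
top [208 188  20  26 234] [217.812  200.2863]
((217.26922607421875, 201.34616088867188), (10.261953353881836, 29.67646026611328), 33.6900634765625) ((217.5, 201.5), 14.916534423828125)
top [327 188  16  16 204] [334.5196 195.7304]
((334.5, 195.5), (15.0, 15.0), 90.0) ((334.7272644042969, 195.72727966308594), 8.194534301757812)
top [ 254  193   40   42 1470] [273.3272 213.4401]
((273.5757141113281, 213.
[... 704 characters left out ...]
 0.02  ]
 [0.4468 0.0732 0.02  ]
 [0.5284 0.1517 0.02  ]
 [0.3645 0.1566 0.02  ]]
bar ends
[[0.4957 0.1462 0.121 ]
 [0.4095 0.1598 0.121 ]]
jars caps
[[0.4902 0.1775 0.075 ]]
[[0.4702 0.1059 0.062 ]
 [0.4196 0.1985 0.062 ]
 [0.3992 0.1284 0.062 ]]
cup
[[ 0.4408 -0.2534  0.05  ]]
scene bar ends (array([0.4915, 0.1445, 0.1094]), np.float64(0.013531674665256215)) (array([0.4104, 0.1641, 0.1081]), np.float64(0.00237671063123565))
cup scene [[ 0.442  -0.2541  0.05  ]]
pan scene [[ 0.5031  0.0527  0.021 ]
 [ 0.5064 -0.0434  0.021 ]
 [ 0.4121 -0.052   0.021 ]
 [ 0.4055  0.0436  0.021 ]]
table scene LRTB [[0.5014 0.2143 0.02  ]
 [0.3848 0.1008 0.02  ]
 [0.502  0.101  0.02  ]
 [0.4003 0.2238 0.02  ]]
```

>>> send_rows(
  rows=[
    {"x":0.219,"y":-0.157,"hand":1},
    {"x":0.219,"y":-0.157,"hand":1},
    {"x":0.219,"y":-0.157,"hand":1},
    {"x":0.219,"y":-0.157,"hand":1},
    {"x":0.219,"y":-0.157,"hand":1},
    {"x":0.219,"y":-0.157,"hand":1},
    {"x":0.219,"y":-0.157,"hand":1},
    {"x":0.219,"y":-0.157,"hand":1},
    {"x":0.219,"y":-0.157,"hand":1},
    {"x":0.219,"y":-0.157,"hand":1},
  ],
)

```text
invalid input at $.rows[0]: expected keys x, y, z, wx, wy, wz, hand
```

>>> send_rows(
  rows=[
    {"wz":-0.155,"hand":1},
    {"wz":-0.155,"hand":1},
    {"wz":-0.155,"hand":1},
    {"wz":-0.155,"hand":1},
    {"wz":-0.155,"hand":1},
    {"wz":-0.155,"hand":1},
    {"wz":-0.155,"hand":1},
    {"wz":-0.155,"hand":1},
    {"wz":-0.155,"hand":1},
    {"wz":-0.155,"hand":1},
  ],
)

```text
invalid input at $.rows[0]: expected keys x, y, z, wx, wy, wz, hand
```

>>> send_rows(
  rows=[
    {"wz":-0.13,"hand":1},
    {"wz":-0.13,"hand":1},
    {"wz":-0.13,"hand":1},
    {"wz":-0.13,"hand":1},
    {"wz":-0.13,"hand":1},
    {"wz":-0.13,"hand":1},
    {"wz":-0.13,"hand":1},
    {"wz":-0.13,"hand":1},
    {"wz":-0.13,"hand":1},
    {"hand":1},
  ],
)

```text
invalid input at $.rows[0]: expected keys x, y, z, wx, wy, wz, hand
```

```bash
cat >> h.py <<'E'
from scipy.spatial.transform import Rotation as Rn
np.set_printoptions(precision=4,suppress=True)
def show():
    s=manip.state(); q=s["tool_rot"]; R=Rn.from_quat([q[1],q[2],q[3],q[0]]).as_matrix()
    print("t%.2f"%s["time"],"pos",s["tool_pos"],"j",s["joint_pos"],"F",s["contact_force"],"w",round(s["gripper_width"],3),"g",round(s["grasp_force"],1))
    print("x",R[:,0],"y",R[:,1],"z",R[:,2],"yang",np.degrees(np.arctan2(R[1,1],R[0,1])))
    return s,R
E
python3 - <<'E'
from h import *
show(); c=calibration("wrist"); im=grab_frame("wrist"); cv2.imwrite("pics/w1.png",im); print(c)
import pickle; pickle.dump(c,open("w1.pkl","wb"))
E
```

```text
t0.10 pos [ 0.2135 -0.5868  0.2068] j [-1.341   0.0533  1.6141  0.      1.476  -0.119 ] F [-0.2879 -0.3678  0.3993] w 1.0 g 0.0
x [0.9398 0.3417 0.0002] y [ 0.3417 -0.9398 -0.0018] z [-0.0004  0.0018 -1.    ] yang -70.0167626957323
{'camera_matrix': array([[309.7069,   0.    , 320.6098],
       [  0.    , 309.7069, 201.0158],
       [  0.    ,   0.    ,   1.    ]]), 'R': array([[ 0.3421, -0.9397, -0.0021],
       [-0.9043, -0.3298,  0.2711],
       [-0.2555, -0.0909, -0.9625]]), 't': array([-0.6227, -0.0354,  0.3775])}
```

View pics/w1.png

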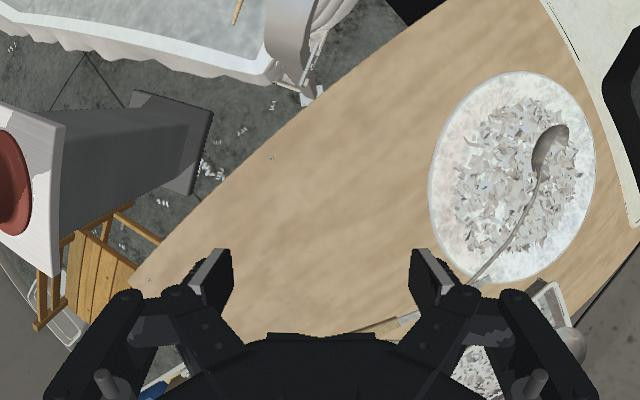

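The wrist picture shows the fingers at (220,270) and (425,270), with tool +y to the right and tool +x up. All keys are required in each row, so I'm resending the moves.

>>> send_rows(
  rows=[
    {"x":0.219,"y":-0.157,"z":0,"wx":0,"wy":0,"wz":0,"hand":1},
    {"x":0.219,"y":-0.157,"z":0,"wx":0,"wy":0,"wz":0,"hand":1},
    {"x":0.219,"y":-0.157,"z":0,"wx":0,"wy":0,"wz":0,"hand":1},
    {"x":0.219,"y":-0.157,"z":0,"wx":0,"wy":0,"wz":0,"hand":1},
    {"x":0.219,"y":-0.157,"z":0,"wx":0,"wy":0,"wz":0,"hand":1},
    {"x":0.219,"y":-0.157,"z":0,"wx":0,"wy":0,"wz":0,"hand":1},
    {"x":0.219,"y":-0.157,"z":0,"wx":0,"wy":0,"wz":0,"hand":1},
    {"x":0.219,"y":-0.157,"z":0,"wx":0,"wy":0,"wz":0,"hand":1},
    {"x":0.219,"y":-0.157,"z":0,"wx":0,"wy":0,"wz":0,"hand":1},
    {"x":0.219,"y":-0.157,"z":0,"wx":0,"wy":0,"wz":0,"hand":1},
  ],
)

```text
time: 0.98
tool_pos: [0.4424, -0.2518, 0.2077]
tool_rot: [0.0, 0.985, 0.173, 0.0]
contact_force: [0.3, -1.0, -0.8]
gripper_width: 0.998
grasp_force: 0.0
```

>>> send_rows(
  rows=[
    {"x":0,"y":0,"z":0,"wx":0,"wy":0,"wz":-0.155,"hand":1},
    {"x":0,"y":0,"z":0,"wx":0,"wy":0,"wz":-0.155,"hand":1},
    {"x":0,"y":0,"z":0,"wx":0,"wy":0,"wz":-0.155,"hand":1},
    {"x":0,"y":0,"z":0,"wx":0,"wy":0,"wz":-0.155,"hand":1},
    {"x":0,"y":0,"z":0,"wx":0,"wy":0,"wz":-0.155,"hand":1},
    {"x":0,"y":0,"z":0,"wx":0,"wy":0,"wz":-0.155,"hand":1},
    {"x":0,"y":0,"z":0,"wx":0,"wy":0,"wz":-0.155,"hand":1},
    {"x":0,"y":0,"z":0,"wx":0,"wy":0,"wz":-0.155,"hand":1},
    {"x":0,"y":0,"z":0,"wx":0,"wy":0,"wz":-0.155,"hand":1},
    {"x":0,"y":0,"z":0,"wx":0,"wy":0,"wz":-0.155,"hand":1},
  ],
)

```text
time: 1.82
tool_pos: [0.4416, -0.2536, 0.2074]
tool_rot: [-0.0, 0.707, 0.708, -0.0]
contact_force: [0.3, -0.3, 0.1]
gripper_width: 1.001
grasp_force: 0.0
```

>>> send_rows(
  rows=[
    {"x":0,"y":0,"z":0,"wx":0,"wy":0,"wz":-0.13,"hand":1},
    {"x":0,"y":0,"z":0,"wx":0,"wy":0,"wz":-0.13,"hand":1},
    {"x":0,"y":0,"z":0,"wx":0,"wy":0,"wz":-0.13,"hand":1},
    {"x":0,"y":0,"z":0,"wx":0,"wy":0,"wz":-0.13,"hand":1},
    {"x":0,"y":0,"z":0,"wx":0,"wy":0,"wz":-0.13,"hand":1},
    {"x":0,"y":0,"z":0,"wx":0,"wy":0,"wz":-0.13,"hand":1},
    {"x":0,"y":0,"z":0,"wx":0,"wy":0,"wz":-0.13,"hand":1},
    {"x":0,"y":0,"z":0,"wx":0,"wy":0,"wz":-0.13,"hand":1},
    {"x":0,"y":0,"z":0,"wx":0,"wy":0,"wz":-0.13,"hand":1},
    {"x":0,"y":0,"z":0,"wx":0,"wy":0,"wz":0,"hand":1},
  ],
)

```text
time: 2.65
tool_pos: [0.4416, -0.2536, 0.2075]
tool_rot: [-0.0, 0.322, 0.947, 0.0]
contact_force: [0.7, -0.0, -0.0]
gripper_width: 1.001
grasp_force: 0.0
```

Run:
```python
from h import *
s,R=show(); c=calibration("wrist"); im=grab_frame("wrist"); cv2.imwrite("pics/w1.png",im)
import pickle; pickle.dump(c,open("w1.pkl","wb"))
C=-np.array(c["R"]).T@c["t"]; print("cam in tool",R.T@(C-s["tool_pos"]))
for z,p in ((.05,[.4415,-.2537,.05]),):
    X=c["R"]@np.array(p)+c["t"]; r=np.hypot(*X[:2]); th=np.arctan2(r,X[2]); print("cup px",X[:2]/r*th*309.7+[320.6,201])
```

```text
t2.65 pos [ 0.4416 -0.2536  0.2075] j [-0.6675 -0.2285  1.8772 -0.      1.4935 -1.5833] F [ 0.6968 -0.0178 -0.0239] w 1.001 g 0.0
x [-0.7931  0.6091  0.0007] y [ 0.6091  0.7931 -0.    ] z [-0.0005  0.0004 -1.    ] yang 52.4748957407295
cam in tool [ 0.07    0.0004 -0.1649]
cup px [320.0007 182.2088]
```

Run:
```python
from h import *
im=cv2.imread("pics/w1.png")[120:260,230:410]
cv2.imwrite("pics/w1z.png",cv2.resize(im,None,fx=4,fy=4,interpolation=cv2.INTER_CUBIC))
```

```text
(no output)
```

View pics/w1z.png

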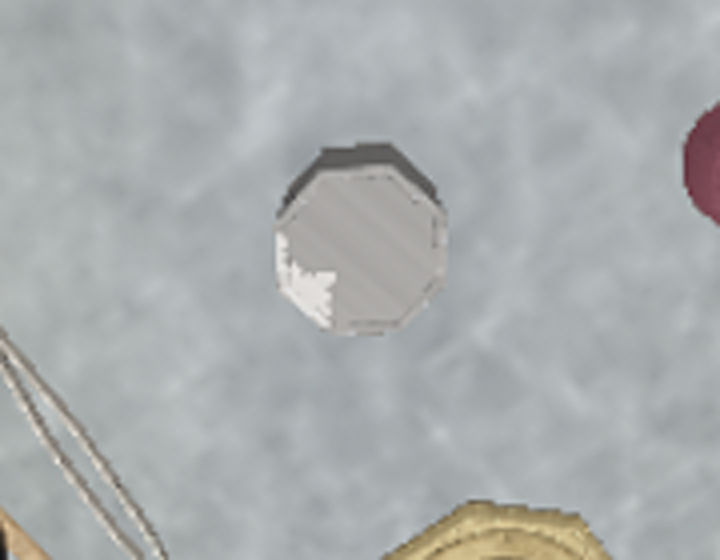

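The cup is an octagon centred near (362,250) in the crop, which is wrist pixel (320,182). Its flats are almost square to the image axes, and the tweezers are at lower left.

Run:
```python
from h import *
import pickle; c=pickle.load(open("w1.pkl","rb"))
v=np.array([(325,172),(398,168),(448,215),(442,288),(403,332),(330,328),(278,290),(278,218)])/4+[230,120]
P=onz("wrist",v,.05,c); print(P[:,:2].mean(0), np.linalg.norm(P-P.mean(0),axis=1)*1e3)
a=np.degrees(np.arctan2(*(P-P.mean(0)).T[1::-1]))
b=np.radians(a*8); print("vertex angle mod45",np.degrees(np.angle(np.exp(1j*b).mean()))/8%45, "flat normal mod 45",(np.degrees(np.angle(np.exp(1j*b).mean()))/8+22.5)%45)
```

```text
[ 0.4426 -0.2536] [23.7333 24.4426 24.7296 23.4686 24.7116 22.837  25.0537 24.3016]
vertex angle mod45 30.893666655814215 flat normal mod 45 8.393666655814217
```

>>> send_rows(
  rows=[
    {"x":0,"y":0,"z":0,"wx":0,"wy":0.153,"wz":0,"hand":1},
    {"x":0,"y":0,"z":0,"wx":0,"wy":0.153,"wz":0,"hand":1},
    {"x":0,"y":0,"z":0,"wx":0,"wy":0.153,"wz":0,"hand":1},
    {"x":0,"y":0,"z":0,"wx":0,"wy":0.153,"wz":0,"hand":1},
    {"x":0,"y":0,"z":0,"wx":0,"wy":0.153,"wz":0,"hand":1},
    {"x":0,"y":0,"z":0,"wx":0,"wy":0.153,"wz":0,"hand":1},
    {"x":0,"y":0,"z":0,"wx":0,"wy":0.153,"wz":0,"hand":1},
    {"x":0,"y":0,"z":0,"wx":0,"wy":0.153,"wz":0,"hand":1},
    {"x":0,"y":0,"z":0,"wx":0,"wy":0,"wz":0,"hand":1},
    {"x":0,"y":0,"z":0,"wx":0,"wy":0,"wz":0,"hand":1},
  ],
)

```text
time: 3.53
tool_pos: [0.4415, -0.2536, 0.2051]
tool_rot: [-0.439, 0.286, 0.838, 0.149]
contact_force: [-0.1, -0.4, 0.4]
gripper_width: 1.002
grasp_force: 0.0
```

```bash
cat >> h.py <<'E'
def need(R,p,target,n=10):
    d=R.T@(np.array(target)-p); print("tool shift mm",d*1e3,"per row /%d"%n,d/.15/n,"rows min",np.linalg.norm(d)/.0417)
E
python3 - <<'E'
from h import *
s,R=show(); z=R[:,2]
T=np.array([.4422,-.2537,.027])+.0205*z; print("T",T)
need(R,s["tool_pos"],T-.1*z,8)
E
```

```text
t3.53 pos [ 0.4415 -0.2536  0.2051] j [-0.664   0.4511  1.3706 -0.008   2.2847 -1.5785] F [-0.1137 -0.4033  0.3762] w 1.002 g 0.0
x [-0.4501  0.349   0.822 ] y [ 0.6112  0.7915 -0.0014] z [-0.651   0.5018 -0.5695] yang 52.32381578731168
T [ 0.4289 -0.2434  0.0153]
tool shift mm [-146.7341    0.5633   21.3985] per row /8 [-0.1223  0.0005  0.0178] rows min 3.5560483005776
```

>>> send_rows(
  rows=[
    {"x":-0.1223,"y":0,"z":0.0178,"wx":0,"wy":0,"wz":0,"hand":1},
    {"x":-0.1223,"y":0,"z":0.0178,"wx":0,"wy":0,"wz":0,"hand":1},
    {"x":-0.1223,"y":0,"z":0.0178,"wx":0,"wy":0,"wz":0,"hand":1},
    {"x":-0.1223,"y":0,"z":0.0178,"wx":0,"wy":0,"wz":0,"hand":1},
    {"x":-0.1223,"y":0,"z":0.0178,"wx":0,"wy":0,"wz":0,"hand":1},
    {"x":-0.1223,"y":0,"z":0.0178,"wx":0,"wy":0,"wz":0,"hand":1},
    {"x":-0.1223,"y":0,"z":0.0178,"wx":0,"wy":0,"wz":0,"hand":1},
    {"x":-0.1223,"y":0,"z":0.0178,"wx":0,"wy":0,"wz":0,"hand":1},
    {"x":0,"y":0,"z":0,"wx":0,"wy":0.111,"wz":0,"hand":1},
    {"x":0,"y":0,"z":0,"wx":0,"wy":0,"wz":0,"hand":1},
  ],
)

```text
time: 4.37
tool_pos: [0.4942, -0.2941, 0.0742]
tool_rot: [-0.474, 0.279, 0.819, 0.161]
contact_force: [-0.7, 0.7, -2.0]
gripper_width: 1.0
grasp_force: 0.0
```

Run:
```python
from h import *
s,R=show(); z=R[:,2]
T=np.array([.4422,-.2537,.027])+.0205*z; print("T",T)
need(R,s["tool_pos"],T,8)
c=calibration("wrist"); im=grab_frame("wrist"); cv2.imwrite("pics/w2.png",im)
```

```text
t4.37 pos [ 0.4942 -0.2941  0.0742] j [-0.6632  0.7863  1.163  -0.0074  2.242  -1.5776] F [-0.7011  0.6607 -2.0044] w 1.0 g 0.0
x [-0.3937  0.3048  0.8673] y [ 0.6108  0.7918 -0.001 ] z [-0.687   0.5293 -0.4979] yang 52.35293672782334
T [ 0.4281 -0.2428  0.0168]
tool shift mm [ -8.135    0.2931 101.0611] per row /8 [-0.0068  0.0002  0.0842] rows min 2.4313764742267803
```

View pics/w2.png

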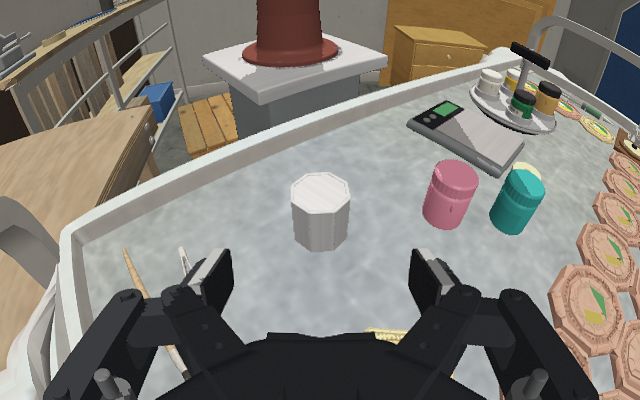

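The cup sits centred between the fingers at (320,210). The tweezers and brush are at lower left, clear of the gripper. Now I'll approach and close.

>>> send_rows(
  rows=[
    {"x":-0.0542,"y":0,"z":0,"wx":0,"wy":0,"wz":0,"hand":1},
    {"x":0,"y":0,"z":0.0842,"wx":0,"wy":0,"wz":0,"hand":1},
    {"x":0,"y":0,"z":0.0842,"wx":0,"wy":0,"wz":0,"hand":1},
    {"x":0,"y":0,"z":0.0842,"wx":0,"wy":0,"wz":0,"hand":1},
    {"x":0,"y":0,"z":0.0842,"wx":0,"wy":0,"wz":0,"hand":1},
    {"x":0,"y":0,"z":0.0842,"wx":0,"wy":0,"wz":0,"hand":1},
    {"x":0,"y":0,"z":0.0842,"wx":0,"wy":0,"wz":0,"hand":1},
    {"x":0,"y":0,"z":0.0842,"wx":0,"wy":0,"wz":0,"hand":1},
    {"x":0,"y":0,"z":0.0842,"wx":0,"wy":0,"wz":0,"hand":1},
    {"x":0,"y":0,"z":0,"wx":0,"wy":0,"wz":0,"hand":1},
  ],
)

```text
time: 5.25
tool_pos: [0.4275, -0.2425, 0.0186]
tool_rot: [-0.473, 0.279, 0.82, 0.161]
contact_force: [-0.1, 0.3, -0.1]
gripper_width: 1.0
grasp_force: 0.0
```

>>> send_rows(
  rows=[
    {"x":0,"y":0,"z":0,"wx":0,"wy":0,"wz":0,"hand":-1},
    {"x":0,"y":0,"z":0,"wx":0,"wy":0,"wz":0,"hand":-1},
    {"x":0,"y":0,"z":0,"wx":0,"wy":0,"wz":0,"hand":-1},
    {"x":0,"y":0,"z":0,"wx":0,"wy":0,"wz":0,"hand":-1},
    {"x":0,"y":0,"z":0,"wx":0,"wy":0,"wz":0,"hand":-1},
    {"x":0,"y":0,"z":0,"wx":0,"wy":0,"wz":0,"hand":-1},
    {"x":0,"y":0,"z":0,"wx":0,"wy":0,"wz":0,"hand":-1},
    {"x":0,"y":0,"z":0,"wx":0,"wy":0,"wz":0,"hand":-1},
    {"x":0,"y":0,"z":0,"wx":0,"wy":0,"wz":0,"hand":-1},
    {"x":0,"y":0,"z":0,"wx":0,"wy":0,"wz":0,"hand":-1},
  ],
)

```text
time: 6.08
tool_pos: [0.4294, -0.2443, 0.0192]
tool_rot: [-0.473, 0.279, 0.82, 0.161]
contact_force: [1.6, -2.0, 5.1]
gripper_width: 0.513
grasp_force: 61.1
```

Run:
```python
from h import *
s,R=show(); print("cup in tool",R.T@(np.array([.4422,-.2537,.025])-s["tool_pos"]))
```

```text
t6.08 pos [ 0.4294 -0.2443  0.0192] j [-0.664   0.7007  1.4049 -0.0074  2.0826 -1.578 ] F [ 1.5553 -1.9832  5.112 ] w 0.513 g 61.1
x [-0.3964  0.3057  0.8657] y [ 0.6104  0.7921 -0.0002] z [-0.6858  0.5284 -0.5005] yang 52.37818018149401
cup in tool [-0.0029  0.0004 -0.0167]
```

>>> send_rows(
  rows=[
    {"x":0.0693,"y":0,"z":-0.04,"wx":0,"wy":0,"wz":0,"hand":-1},
    {"x":0.0693,"y":0,"z":-0.04,"wx":0,"wy":0,"wz":0,"hand":-1},
    {"x":0.0693,"y":0,"z":-0.04,"wx":0,"wy":0,"wz":0,"hand":-1},
    {"x":0.0693,"y":0,"z":-0.04,"wx":0,"wy":0,"wz":0,"hand":-1},
    {"x":0.0693,"y":0,"z":-0.04,"wx":0,"wy":0,"wz":0,"hand":-1},
    {"x":0,"y":0,"z":0,"wx":0,"wy":-0.1538,"wz":0,"hand":-1},
    {"x":0,"y":0,"z":0,"wx":0,"wy":-0.1538,"wz":0,"hand":-1},
    {"x":0,"y":0,"z":0,"wx":0,"wy":-0.1538,"wz":0,"hand":-1},
    {"x":0,"y":0,"z":0,"wx":0,"wy":-0.1538,"wz":0,"hand":-1},
    {"x":0,"y":0,"z":0,"wx":0,"wy":-0.1538,"wz":0,"hand":-1},
  ],
)

```text
time: 6.92
tool_pos: [0.4293, -0.2441, 0.0797]
tool_rot: [-0.205, 0.315, 0.924, 0.07]
contact_force: [-0.3, 0.7, -0.7]
gripper_width: 0.516
grasp_force: 61.1
```

>>> send_rows(
  rows=[
    {"x":0,"y":0,"z":0,"wx":0,"wy":-0.1538,"wz":0,"hand":-1},
    {"x":0,"y":0,"z":0,"wx":0,"wy":-0.1538,"wz":0,"hand":-1},
    {"x":0,"y":0,"z":0,"wx":0,"wy":-0.1538,"wz":0,"hand":-1},
    {"x":0,"y":0,"z":0,"wx":0,"wy":-0.1538,"wz":0,"hand":-1},
    {"x":0,"y":0,"z":0,"wx":0,"wy":-0.1538,"wz":0,"hand":-1},
    {"x":0,"y":0,"z":0,"wx":0,"wy":-0.1538,"wz":0,"hand":-1},
    {"x":0,"y":0,"z":0,"wx":0,"wy":-0.1538,"wz":0,"hand":-1},
    {"x":0,"y":0,"z":0,"wx":0,"wy":-0.1538,"wz":0,"hand":-1},
    {"x":0,"y":0,"z":0,"wx":0,"wy":0,"wz":0,"hand":-1},
    {"x":0,"y":0,"z":0,"wx":0,"wy":0,"wz":0,"hand":-1},
  ],
)

```text
time: 7.75
tool_pos: [0.4266, -0.2419, 0.0762]
tool_rot: [0.242, 0.312, 0.915, -0.082]
contact_force: [-0.6, -1.0, -0.6]
gripper_width: 0.509
grasp_force: 61.2
```

Run:
```python
from h import *
s,R=show(); p=np.array([-.0029,0,-.0167]); print("cup now",s["tool_pos"]+R@p)
need(R,s["tool_pos"],np.array([.465,-.245,.050])-R@p,5)
need(R,np.zeros(3),[0,0,-.025],5)
cv2.imwrite("pics/s2.png",cv2.resize(grab_frame("scene")[130:290,240:440],(750,600),interpolation=cv2.INTER_CUBIC))
```

```text
t7.75 pos [ 0.4266 -0.2419  0.0762] j [-0.6728 -0.5562  2.4072  0.0117  0.7733 -1.5934] F [-0.58   -0.9579 -0.6263] w 0.509 g 61.2
x [-0.6885  0.5304 -0.4946] y [0.6103 0.7922 0.0001] z [ 0.3919 -0.3018 -0.8691] yang 52.39138268116478
cup now [ 0.422  -0.2384  0.0922]
tool shift mm [-12.2571  20.9728  55.5224] per row /5 [-0.0163  0.028   0.074 ] rows min 1.4533302706711828
tool shift mm [12.3659 -0.0013 21.7275] per row /5 [ 0.0165 -0.      0.029 ] rows min 0.5995203836930456
```

View pics/s2.png

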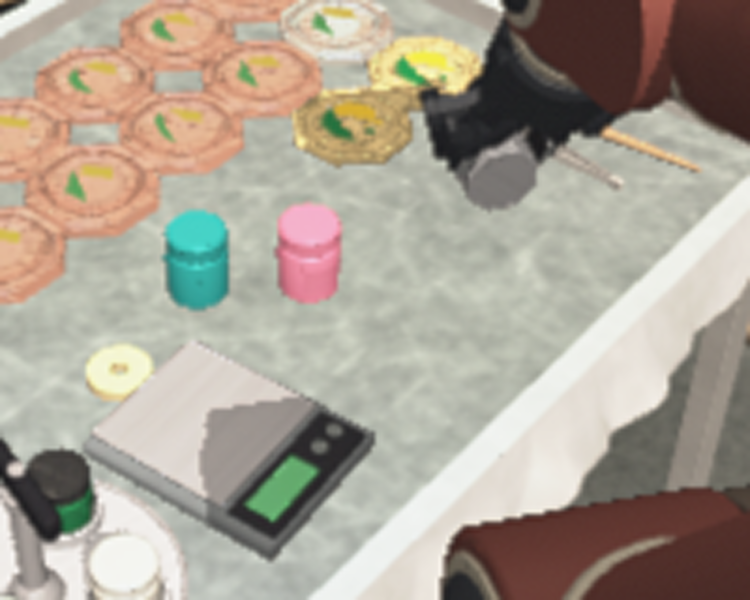

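The cup is held horizontally, with its base facing the robot at (500,175) in the crop. I'll lay it down now.

>>> send_rows(
  rows=[
    {"x":-0.0163,"y":0.028,"z":0.074,"wx":0,"wy":0,"wz":0,"hand":-1},
    {"x":-0.0163,"y":0.028,"z":0.074,"wx":0,"wy":0,"wz":0,"hand":-1},
    {"x":-0.0163,"y":0.028,"z":0.074,"wx":0,"wy":0,"wz":0,"hand":-1},
    {"x":-0.0163,"y":0.028,"z":0.074,"wx":0,"wy":0,"wz":0,"hand":-1},
    {"x":-0.0163,"y":0.028,"z":0.074,"wx":0,"wy":0,"wz":0,"hand":-1},
    {"x":0.0165,"y":0,"z":0.029,"wx":0,"wy":0,"wz":0,"hand":-1},
    {"x":0.0165,"y":0,"z":0.029,"wx":0,"wy":0,"wz":0,"hand":-1},
    {"x":0.0165,"y":0,"z":0.029,"wx":0,"wy":0,"wz":0,"hand":-1},
    {"x":0.0165,"y":0,"z":0.029,"wx":0,"wy":0,"wz":0,"hand":-1},
    {"x":0,"y":0,"z":0,"wx":0,"wy":0,"wz":0,"hand":-1},
  ],
)

```text
time: 8.63
tool_pos: [0.4709, -0.2499, 0.0147]
tool_rot: [0.243, 0.312, 0.915, -0.083]
contact_force: [-0.6, 0.2, -1.0]
gripper_width: 0.513
grasp_force: 61.4
```

Run:
```python
from h import *
s,R=show(); p=np.array([-.0029,0,-.0167]); print("cup now",s["tool_pos"]+R@p)
need(R,np.zeros(3),[0,0,-.004],2)
need(R,np.zeros(3),[0,0,.04],2)
```

```text
t8.63 pos [ 0.4709 -0.2499  0.0147] j [-0.6159 -0.2731  2.3328 -0.0383  0.5629 -1.5029] F [-0.5706  0.1638 -1.0276] w 0.513 g 61.4
x [-0.6874  0.53   -0.4965] y [ 0.6106  0.7919 -0.0001] z [ 0.3931 -0.3033 -0.868 ] yang 52.3643329788498
cup now [ 0.4663 -0.2464  0.0307]
tool shift mm [1.9861 0.0005 3.4721] per row /2 [0.0066 0.     0.0116] rows min 0.09592326139088729
tool shift mm [-19.8614  -0.005  -34.7207] per row /2 [-0.0662 -0.     -0.1157] rows min 0.9592326139088729
```

>>> send_rows(
  rows=[
    {"x":0.0066,"y":0,"z":0.0116,"wx":0,"wy":0,"wz":0,"hand":-1},
    {"x":0,"y":0,"z":0,"wx":0,"wy":0,"wz":0,"hand":-1},
    {"x":0.0066,"y":0,"z":0.0116,"wx":0,"wy":0,"wz":0,"hand":-1},
    {"x":0,"y":0,"z":0,"wx":0,"wy":0,"wz":0,"hand":-1},
    {"x":0.0066,"y":0,"z":0.0116,"wx":0,"wy":0,"wz":0,"hand":-1},
    {"x":0,"y":0,"z":0,"wx":0,"wy":0,"wz":0,"hand":-1},
    {"x":0,"y":0,"z":0,"wx":0,"wy":0,"wz":0,"hand":-1},
    {"x":0,"y":0,"z":0,"wx":0,"wy":0,"wz":0,"hand":-1},
    {"x":0,"y":0,"z":0,"wx":0,"wy":0,"wz":0,"hand":-1},
    {"x":0,"y":0,"z":0,"wx":0,"wy":0,"wz":0,"hand":-1},
  ],
)

```text
time: 9.47
tool_pos: [0.4717, -0.2502, 0.0099]
tool_rot: [0.244, 0.311, 0.915, -0.083]
contact_force: [0.1, 1.3, -2.6]
gripper_width: 0.513
grasp_force: 61.4
```

>>> send_rows(
  rows=[
    {"x":0.0066,"y":0,"z":0.0116,"wx":0,"wy":0,"wz":0,"hand":-1},
    {"x":0,"y":0,"z":0,"wx":0,"wy":0,"wz":0,"hand":-1},
    {"x":0,"y":0,"z":0,"wx":0,"wy":0,"wz":0,"hand":0.2},
    {"x":0,"y":0,"z":0,"wx":0,"wy":0,"wz":0,"hand":0.4},
    {"x":0,"y":0,"z":0,"wx":0,"wy":0,"wz":0,"hand":0.6},
    {"x":0,"y":0,"z":0,"wx":0,"wy":0,"wz":0,"hand":0.8},
    {"x":0,"y":0,"z":0,"wx":0,"wy":0,"wz":0,"hand":1},
    {"x":0,"y":0,"z":0,"wx":0,"wy":0,"wz":0,"hand":1},
    {"x":0,"y":0,"z":0,"wx":0,"wy":0,"wz":0,"hand":1},
    {"x":0,"y":0,"z":0,"wx":0,"wy":0,"wz":0,"hand":1},
  ],
)

```text
time: 10.3
tool_pos: [0.4717, -0.2502, 0.0079]
tool_rot: [0.244, 0.311, 0.915, -0.083]
contact_force: [-0.3, -0.2, -0.2]
gripper_width: 1.0
grasp_force: 0.0
```

```bash
cat > ik.py <<'E'
from h import *
from scipy.optimize import least_squares
lo=np.array([-3.01,-1.01,.06,-1.02,.09,-3.14]); hi=np.array([3.01,2.22,2.58,4.17,2.62,3.14])
P0=[.158,.4187,.6,.0,.317,.074]
def fk(q,P=P0):
    h,a,b,e,d,l=P; E=lambda s,v: Rn.from_euler(s,v).as_matrix()
    R1=E("z",q[0]); R2=R1@E("y",q[1]); R3=R2@E("y",q[2]); R4=R3@E("z",q[3]); R5=R4@E("y",q[4]); R6=R5@E("z",q[5])
    p=np.array([0,0,h])+R1@[e,l,0]+R2@[0,0,a]+R3@[0,0,b]+R5@[0,0,d]
    return p,R6@E("z",np.pi/2)   # tool x/y offset checked against data
def tool(az,phi): # az: heading of tool x when down ; phi tilt about y
    a=np.radians(az); x=np.array([np.cos(a),np.sin(a),0]); z=np.array([0,0,-1.]); R=np.c_[x,np.cross(z,x),z]
    return R@Rn.from_euler("y",np.radians(phi)).as_matrix()
def ik(p,R,q0):
    f=lambda q:(lambda pp,RR: np.r_[(pp-p)*5,Rn.from_matrix(RR.T@R).as_rotvec()])(*fk(q))
    r=least_squares(f,np.clip(q0,lo+.01,hi-.01),bounds=(lo,hi)); return r.x,np.linalg.norm(r.fun)
E
python3 - <<'E'
from ik import *
for q in ([-0.6675,-0.2285,1.8772,0,1.4935,-1.5833],[-0.6728,-.5562,2.4072,.0117,.7733,-1.5934],[-.6159,-.2731,2.3328,-.0383,.5629,-1.5029],[-.664,.7007,1.4049,-.0074,2.0826,-1.578]):
    p,R=fk(q); print(p,R[:,0],R[:,2])
show()
E
```

```text
[ 0.441  -0.2533  0.2021] [-0.7931  0.6092  0.0006] [-0.0005  0.0004 -1.    ]
[ 0.4484 -0.2594  0.0721] [-0.6885  0.5304 -0.4946] [ 0.3919 -0.3018 -0.8691]
[ 0.5076 -0.2765  0.0042] [-0.6874  0.53   -0.4966] [ 0.3932 -0.3033 -0.868 ]
[ 0.4474 -0.2587  0.0136] [-0.3963  0.3056  0.8657] [-0.6858  0.5284 -0.5005]
t10.30 pos [ 0.4717 -0.2502  0.0079] j [-0.6155 -0.2556  2.3339 -0.0396  0.5421 -1.5013] F [-0.2626 -0.2357 -0.1593] w 1.0 g 0.0
x [-0.6867  0.5291 -0.4985] y [0.6104 0.7921 0.    ] z [ 0.3949 -0.3042 -0.8669] yang 52.38295154125442
```

```bash
python3 - <<'E'
import re
t=open("ik.py").read()
t=t.replace("h,a,b,e,d,l=P","h,a,b,e,d,l,c=P").replace("R3@[0,0,b]","R3@[c,0,b]").replace("P0=[.158,.4187,.6,.0,.317,.074]","import os\nP0=np.load('P.npy') if os.path.exists('P.npy') else [.158,.4187,.6,.0,.317,.074,0.]")
open("ik.py","w").write(t)
E
python3 - <<'E'
from ik import *
D=[([-1.341,.0533,1.6141,0,1.476,-.119],[.2135,-.5868,.2068]),([-0.6675,-0.2285,1.8772,0,1.4935,-1.5833],[.4416,-.2536,.2075]),([-.664,.4511,1.3706,-.008,2.2847,-1.5785],[.4415,-.2536,.2051]),([-.6632,.7863,1.163,-.0074,2.242,-1.5776],[.4942,-.2941,.0742]),([-.664,.7007,1.4049,-.0074,2.0826,-1.578],[.4294,-.2443,.0192]),([-0.6728,-.5562,2.4072,.0117,.7733,-1.5934],[.4266,-.2419,.0762]),([-.6159,-.2731,2.3328,-.0383,.5629,-1.5029],[.4709,-.2499,.0147]),([-.6155,-.2556,2.3339,-.0396,.5421,-1.5013],[.4717,-.2502,.0079])]
r=least_squares(lambda P:np.r_[np.concatenate([fk(q,P)[0]-p for q,p in D]),1e-4*(P-np.array(P0))],P0)
print(r.x,np.abs(r.fun).max()); np.save("P.npy",r.x); P0[:]=r.x
import ik; ik.P0=r.x
q0=np.array([-.6155,-.2556,2.3339,-.0396,.5421,-1.5013])
for phi in (-30,-40,-45):
  for al in (-40,0,30,60,90):
    R=tool(al+180,phi); p=np.array([.4575,-.001,.047])-R@[-.003,0,-.0167]
    q,e=min((ik.ik(p,R,g) for g in (q0,[-.3,0,1.8,-.5,1,-2],[-.4,0,1.8,-.8,1.2,-2.8],[-.4,0,1.8,-.8,1.2,2.8])),key=lambda v:v[1])
    print(phi,al,"err%.3f"%e,q,"margin",np.minimum(q-lo,hi-q).min())
E
```

```text
[0.2379 0.4264 0.6098 0.0001 0.3029 0.0742 0.0957] 6.170647347575331e-05
-30 -40 err0.000 [ 0.053  -0.4024  2.3949 -0.4895  0.8121 -0.5396] margin 0.18508414675984097
-30 0 err0.000 [-0.2435 -0.5904  2.5108  0.1841  0.7188 -1.922 ] margin 0.0691624862687128
-30 30 err0.000 [-0.4397 -0.4726  2.4408  0.538   0.9294 -2.8081] margin 0.1392077419499005
-30 60 err0.000 [-0.5036 -0.2481  2.2818  0.5756  1.164   2.9134] margin 0.22660558904617556
-30 90 err0.000 [-0.4654 -0.0447  2.1038  0.4744  1.3612  2.5096] margin 0.4761854953319915
-40 -40 err0.000 [ 0.1382 -0.4098  2.4571 -0.7791  0.7464 -0.24  ] margin 0.12287493172373942
-40 0 err0.057 [-0.2635 -0.6513  2.58    0.2859  0.5963 -2.0206] margin 4.440892098500626e-16
-40 30 err0.000 [-0.5489 -0.5163  2.5235  0.7856  0.9245 -3.0661] margin 0.056521792094089474
-40 60 err0.000 [-0.6062 -0.2019  2.3038  0.7502  1.2215  2.7251] margin 0.2761957716324992
-40 90 err0.000 [-0.5392  0.0427  2.0766  0.5889  1.4527  2.3999] margin 0.5033660330346441
-45 -40 err0.000 [ 0.1808 -0.3938  2.4813 -0.9469  0.7354 -0.0639] margin 0.07306578064963842
-45 0 err0.122 [-0.2634 -0.6317  2.58    0.3265  0.5447 -2.0578] margin 4.440892098500626e-16
-45 30 err0.000 [-0.6038 -0.5184  2.5584  0.9129  0.9394  3.0807] margin 0.021610008688150106
-45 60 err0.000 [-0.6526 -0.1648  2.3092  0.8285  1.2584  2.6369] margin 0.2707737384777764
-45 90 err0.000 [-0.5707  0.0922  2.061   0.6391  1.5009  2.3526] margin 0.519040438690884
```

>>> send_rows(
  rows=[
    {"x":0,"y":0,"z":-0.134,"wx":0,"wy":0,"wz":0,"hand":1},
    {"x":0,"y":0,"z":-0.134,"wx":0,"wy":0,"wz":0,"hand":1},
    {"x":0,"y":0,"z":-0.134,"wx":0,"wy":0,"wz":0,"hand":1},
    {"x":0,"y":0,"z":-0.134,"wx":0,"wy":0,"wz":0,"hand":1},
    {"x":0,"y":0,"z":-0.134,"wx":0,"wy":0,"wz":0,"hand":1},
    {"x":0,"y":0,"z":-0.134,"wx":0,"wy":0,"wz":0,"hand":1},
    {"x":0,"y":0,"z":0,"wx":0,"wy":0.152,"wz":0,"hand":1},
    {"x":0,"y":0,"z":0,"wx":0,"wy":0.152,"wz":0,"hand":1},
    {"x":0,"y":0,"z":0,"wx":0,"wy":0.152,"wz":0,"hand":1},
    {"x":0,"y":0,"z":0,"wx":0,"wy":0.152,"wz":0,"hand":1},
  ],
)

```text
time: 11.13
tool_pos: [0.4247, -0.2139, 0.1144]
tool_rot: [0.02, 0.322, 0.946, -0.007]
contact_force: [-0.6, 0.2, 0.2]
gripper_width: 1.001
grasp_force: 0.0
```

>>> send_rows(
  rows=[
    {"x":0,"y":0,"z":0,"wx":0,"wy":0.152,"wz":0,"hand":1},
    {"x":0,"y":0,"z":0,"wx":0,"wy":0.152,"wz":0,"hand":1},
    {"x":0,"y":0,"z":0,"wx":0,"wy":0.152,"wz":0,"hand":1},
    {"x":0,"y":0,"z":0,"wx":0,"wy":0.152,"wz":0,"hand":1},
    {"x":0,"y":0,"z":0,"wx":0,"wy":0.152,"wz":0,"hand":1},
    {"x":0,"y":0,"z":0,"wx":0,"wy":0.152,"wz":0,"hand":1},
    {"x":0,"y":0,"z":0,"wx":0,"wy":0.152,"wz":0,"hand":1},
    {"x":0,"y":0,"z":0,"wx":0,"wy":0.152,"wz":0,"hand":1},
    {"x":0,"y":0,"z":0,"wx":0,"wy":0,"wz":0,"hand":1},
    {"x":0,"y":0,"z":0,"wx":0,"wy":0,"wz":0,"hand":1},
  ],
)

```text
time: 11.97
tool_pos: [0.4235, -0.2133, 0.1098]
tool_rot: [-0.418, 0.289, 0.849, 0.142]
contact_force: [-0.7, 0.3, -0.5]
gripper_width: 0.998
grasp_force: 0.0
```

Run:
```python
from h import *
s,R=show(); z=R[:,2]
T=np.array([.4671,-.2466,.0265])+.0195*z; print("T",T)
need(R,s["tool_pos"],T-.1*z,8)
c=calibration("wrist"); im=grab_frame("wrist"); cv2.imwrite("pics/w3.png",im); import pickle; pickle.dump(c,open("w3.pkl","wb"))
t=grab_frame("top"); cv2.imwrite("pics/t3.png",t)
```

```text
t11.97 pos [ 0.4235 -0.2133  0.1098] j [-0.6348  0.4467  1.5283  0.0198  2.0806 -1.5477] F [-0.7089  0.3178 -0.4945] w 0.998 g 0.0
x [-0.4834  0.3728  0.792 ] y [ 0.6105  0.792  -0.0001] z [-0.6274  0.4835 -0.6105] yang 52.37409196517424
T [ 0.4549 -0.2372  0.0146]
tool shift mm [-99.4774   0.2045 -73.1116] per row /8 [-0.0829  0.0002 -0.0609] rows min 2.9605484070766
```

>>> send_rows(
  rows=[
    {"x":-0.0829,"y":0,"z":-0.0609,"wx":0,"wy":0,"wz":0,"hand":1},
    {"x":-0.0829,"y":0,"z":-0.0609,"wx":0,"wy":0,"wz":0,"hand":1},
    {"x":-0.0829,"y":0,"z":-0.0609,"wx":0,"wy":0,"wz":0,"hand":1},
    {"x":-0.0829,"y":0,"z":-0.0609,"wx":0,"wy":0,"wz":0,"hand":1},
    {"x":-0.0829,"y":0,"z":-0.0609,"wx":0,"wy":0,"wz":0,"hand":1},
    {"x":-0.0829,"y":0,"z":-0.0609,"wx":0,"wy":0,"wz":0,"hand":1},
    {"x":-0.0829,"y":0,"z":-0.0609,"wx":0,"wy":0,"wz":0,"hand":1},
    {"x":-0.0829,"y":0,"z":-0.0609,"wx":0,"wy":0,"wz":0,"hand":1},
    {"x":0,"y":0,"z":0,"wx":0,"wy":0,"wz":0,"hand":1},
    {"x":0,"y":0,"z":0,"wx":0,"wy":0,"wz":0,"hand":1},
  ],
)

```text
time: 12.9
tool_pos: [0.5186, -0.2862, 0.0809]
tool_rot: [-0.415, 0.29, 0.851, 0.141]
contact_force: [0.3, 0.2, 0.2]
gripper_width: 1.0
grasp_force: 0.0
```

Run:
```python
from h import *
s,R=show(); z=R[:,2]
T=np.array([.4671,-.2466,.0265])+.0195*z
need(R,s["tool_pos"],T,8)
c=calibration("wrist"); im=grab_frame("wrist"); cv2.imwrite("pics/w4.png",im)
def px(p):
    X=c["R"]@np.array(p)+c["t"]; r=np.hypot(*X[:2]); return X[:2]/r*np.arctan2(r,X[2])*309.7+[320.61,201.02]
a=np.array([.793,-.609,0]); m=np.array([.4671,-.2466,.023])
print("pred mouth",px(m+.025*a),"top-mouth",px(m+.025*a+[0,0,.023]),"base top",px(m-.025*a+[0,0,.023]))
np.save("w4pred.npy",[px(m+.025*a),px(m+.025*a+[0,0,.023]),px(m-.025*a+[0,0,.023])])
cv2.imwrite("pics/w4z.png",cv2.resize(im[140:300,220:420],None,fx=3,fy=3,interpolation=cv2.INTER_CUBIC))
```

```text
t12.90 pos [ 0.5186 -0.2862  0.0809] j [-0.6376  0.7197  1.1864  0.0176  2.1418 -1.5497] F [0.2945 0.2365 0.2148] w 1.0 g 0.0
x [-0.4884  0.3762  0.7874] y [0.6102 0.7922 0.    ] z [-0.6237  0.4805 -0.6165] yang 52.39266557244162
tool shift mm [ -2.7637  -0.0096 104.1474] per row /8 [-0.0023 -0.      0.0868] rows min 2.498419376471343
pred mouth [320.1637 230.347 ] top-mouth [320.1356 214.4041] base top [320.1237 164.6261]
```

View pics/w4z.png

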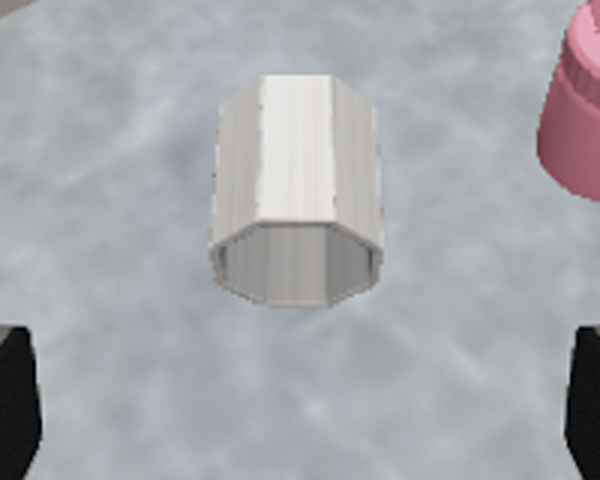

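The cup lies on its flat where predicted, with the top-mouth edge at (319,214) and the top base edge at (319,165). I'll grip it now.

>>> send_rows(
  rows=[
    {"x":-0.0184,"y":0,"z":0,"wx":0,"wy":0,"wz":0,"hand":1},
    {"x":0,"y":0,"z":0.0868,"wx":0,"wy":0,"wz":0,"hand":1},
    {"x":0,"y":0,"z":0.0868,"wx":0,"wy":0,"wz":0,"hand":1},
    {"x":0,"y":0,"z":0.0868,"wx":0,"wy":0,"wz":0,"hand":1},
    {"x":0,"y":0,"z":0.0868,"wx":0,"wy":0,"wz":0,"hand":1},
    {"x":0,"y":0,"z":0.0868,"wx":0,"wy":0,"wz":0,"hand":1},
    {"x":0,"y":0,"z":0.0868,"wx":0,"wy":0,"wz":0,"hand":1},
    {"x":0,"y":0,"z":0.0868,"wx":0,"wy":0,"wz":0,"hand":1},
    {"x":0,"y":0,"z":0.0868,"wx":0,"wy":0,"wz":0,"hand":1},
    {"x":0,"y":0,"z":0,"wx":0,"wy":0,"wz":0,"hand":1},
  ],
)

```text
time: 13.78
tool_pos: [0.4519, -0.2348, 0.0117]
tool_rot: [-0.418, 0.289, 0.849, 0.142]
contact_force: [-0.6, 0.9, -1.1]
gripper_width: 0.999
grasp_force: 0.0
```

>>> send_rows(
  rows=[
    {"x":0,"y":0,"z":0,"wx":0,"wy":0,"wz":0,"hand":-1},
    {"x":0,"y":0,"z":0,"wx":0,"wy":0,"wz":0,"hand":-1},
    {"x":0,"y":0,"z":0,"wx":0,"wy":0,"wz":0,"hand":-1},
    {"x":0,"y":0,"z":0,"wx":0,"wy":0,"wz":0,"hand":-1},
    {"x":0,"y":0,"z":0,"wx":0,"wy":0,"wz":0,"hand":-1},
    {"x":0,"y":0,"z":0,"wx":0,"wy":0,"wz":0,"hand":-1},
    {"x":0,"y":0,"z":0,"wx":0,"wy":0,"wz":0,"hand":-1},
    {"x":0,"y":0,"z":0,"wx":0,"wy":0,"wz":0,"hand":-1},
    {"x":0,"y":0,"z":0,"wx":0,"wy":0,"wz":0,"hand":-1},
    {"x":0,"y":0,"z":0,"wx":0,"wy":0,"wz":0,"hand":-1},
  ],
)

```text
time: 14.62
tool_pos: [0.4552, -0.2376, 0.0137]
tool_rot: [-0.415, 0.29, 0.851, 0.142]
contact_force: [2.9, -2.2, 5.1]
gripper_width: 0.519
grasp_force: 61.6
```

Run:
```python
from ik import *
s,R=show(); p=R.T@(np.array([.4671,-.2466,.023])-s["tool_pos"]); print("cup in tool",p)
need(R,np.zeros(3),[0,0,.1],6)
# final pose at pan after -90 about y
R2=R@Rn.from_euler("y",-np.pi/2).as_matrix()
q=s["joint_pos"]
for c in ([.4671,-.2466,.12],[.4575,-.001,.12],[.4575,-.001,.047]):
    q,e=ik(np.array(c)-R2@p,R2,q); print(e,q,"TCP",np.array(c)-R2@p)
```

```text
t14.62 pos [ 0.4552 -0.2376  0.0137] j [-0.6359  0.6493  1.4242  0.0179  1.9764 -1.551 ] F [ 2.8821 -2.1878  5.0814] w 0.519 g 61.6
x [-0.4871  0.3754  0.7885] y [0.6105 0.7921 0.0001] z [-0.6245  0.4814 -0.615 ] yang 52.377648024675025
cup in tool [-0.0018  0.0001 -0.0175]
tool shift mm [ 78.854    0.0086 -61.4983] per row /6 [ 0.0876  0.     -0.0683] rows min 2.3980815347721824
4.419196092378936e-10 [-0.6119 -0.5162  2.3747 -0.0471  0.6216 -1.4971] TCP [ 0.4744 -0.2524  0.1051]
1.0058666847753334e-13 [ 0.1015 -0.5962  2.4227 -0.5768  0.8873 -0.5396] TCP [ 0.4648 -0.0068  0.1051]
2.2191065296734135e-10 [ 0.1015 -0.4344  2.4599 -0.69    0.7265 -0.3766] TCP [ 0.4648 -0.0068  0.0321]
```

>>> send_rows(
  rows=[
    {"x":0.0876,"y":0,"z":-0.0683,"wx":0,"wy":0,"wz":0,"hand":-1},
    {"x":0.0876,"y":0,"z":-0.0683,"wx":0,"wy":0,"wz":0,"hand":-1},
    {"x":0.0876,"y":0,"z":-0.0683,"wx":0,"wy":0,"wz":0,"hand":-1},
    {"x":0.0876,"y":0,"z":-0.0683,"wx":0,"wy":0,"wz":0,"hand":-1},
    {"x":0.0876,"y":0,"z":-0.0683,"wx":0,"wy":0,"wz":0,"hand":-1},
    {"x":0.0876,"y":0,"z":-0.0683,"wx":0,"wy":0,"wz":0,"hand":-1},
    {"x":0,"y":0,"z":0,"wx":0,"wy":-0.1538,"wz":0,"hand":-1},
    {"x":0,"y":0,"z":0,"wx":0,"wy":-0.1538,"wz":0,"hand":-1},
    {"x":0,"y":0,"z":0,"wx":0,"wy":-0.1538,"wz":0,"hand":-1},
    {"x":0,"y":0,"z":0,"wx":0,"wy":-0.1538,"wz":0,"hand":-1},
  ],
)

```text
time: 15.45
tool_pos: [0.4553, -0.2377, 0.1146]
tool_rot: [-0.197, 0.315, 0.926, 0.067]
contact_force: [0.1, 0.4, -0.6]
gripper_width: 0.518
grasp_force: 61.1
```

>>> send_rows(
  rows=[
    {"x":0,"y":0,"z":0,"wx":0,"wy":-0.1538,"wz":0,"hand":-1},
    {"x":0,"y":0,"z":0,"wx":0,"wy":-0.1538,"wz":0,"hand":-1},
    {"x":0,"y":0,"z":0,"wx":0,"wy":-0.1538,"wz":0,"hand":-1},
    {"x":0,"y":0,"z":0,"wx":0,"wy":-0.1538,"wz":0,"hand":-1},
    {"x":0,"y":0,"z":0,"wx":0,"wy":-0.1538,"wz":0,"hand":-1},
    {"x":0,"y":0,"z":0,"wx":0,"wy":-0.1538,"wz":0,"hand":-1},
    {"x":0,"y":0,"z":0,"wx":0,"wy":-0.1538,"wz":0,"hand":-1},
    {"x":0,"y":0,"z":0,"wx":0,"wy":-0.1538,"wz":0,"hand":-1},
    {"x":0,"y":0,"z":0,"wx":0,"wy":-0.1538,"wz":0,"hand":-1},
    {"x":0,"y":0,"z":0,"wx":0,"wy":0,"wz":0,"hand":-1},
  ],
)

```text
time: 16.28
tool_pos: [0.4483, -0.2322, 0.1038]
tool_rot: [0.302, 0.305, 0.897, -0.103]
contact_force: [-1.4, 0.3, -3.8]
gripper_width: 0.518
grasp_force: 61.2
```

Run:
```python
from h import *
s,R=show(); p=np.array([-.0018,0,-.0175]); print("cup",s["tool_pos"]+R@p)
need(R,s["tool_pos"],np.array([.4575,-.001,.10])-R@p,9)
# refine pan: bright contour corners from the first top + scene pictures
t=cv2.imread("pics/t3.png"); d=t[:,:,2].astype(int)-t[:,:,0]
m=(d>5)&(t[:,:,2]>140); m[:165]=0;m[262:]=0;m[:,:248]=0;m[:,302:]=0
for st,ce in blobs(m,300):
    print(st,ce)
```

```text
t16.28 pos [ 0.4483 -0.2322  0.1038] j [-0.6074 -0.6334  2.4417 -0.0469  0.6857 -1.4961] F [-1.4273  0.3176 -3.785 ] w 0.518 g 61.2
x [-0.6316  0.4858 -0.6042] y [ 0.6099  0.7925 -0.0005] z [ 0.4786 -0.3688 -0.7968] yang 52.41682842315704
cup [ 0.4411 -0.2266  0.1189]
tool shift mm [110.6608 188.8171 -60.3367] per row /9 [ 0.082   0.1399 -0.0447] rows min 5.444132480678511
[ 252  193   42   43 1295] [270.4402 211.573 ]
```

>>> send_rows(
  rows=[
    {"x":0.082,"y":0.14,"z":-0.0447,"wx":0,"wy":0,"wz":0,"hand":-1},
    {"x":0.082,"y":0.14,"z":-0.0447,"wx":0,"wy":0,"wz":0,"hand":-1},
    {"x":0.082,"y":0.14,"z":-0.0447,"wx":0,"wy":0,"wz":0,"hand":-1},
    {"x":0.082,"y":0.14,"z":-0.0447,"wx":0,"wy":0,"wz":0,"hand":-1},
    {"x":0.082,"y":0.14,"z":-0.0447,"wx":0,"wy":0,"wz":0,"hand":-1},
    {"x":0.082,"y":0.14,"z":-0.0447,"wx":0,"wy":0,"wz":0,"hand":-1},
    {"x":0.082,"y":0.14,"z":-0.0447,"wx":0,"wy":0,"wz":0,"hand":-1},
    {"x":0.082,"y":0.14,"z":-0.0447,"wx":0,"wy":0,"wz":0,"hand":-1},
    {"x":0.082,"y":0.14,"z":-0.0447,"wx":0,"wy":0,"wz":0,"hand":-1},
    {"x":0,"y":0,"z":0,"wx":0,"wy":-0.017,"wz":0,"hand":-1},
  ],
)

```text
time: 17.12
tool_pos: [0.4732, -0.0081, 0.0948]
tool_rot: [0.313, 0.303, 0.894, -0.106]
contact_force: [-0.7, -0.8, -1.2]
gripper_width: 0.518
grasp_force: 61.6
```

Run:
```python
from h import *
s,R=show(); p=np.array([-.0018,0,-.0175]); print("cup",s["tool_pos"]+R@p)
need(R,s["tool_pos"],np.array([.457,-.0005,.056])-R@p,6)
```

```text
t17.12 pos [ 0.4732 -0.0081  0.0948] j [ 0.0986 -0.551   2.418  -0.6051  0.8449 -0.5081] F [-0.6874 -0.8141 -1.2144] w 0.518 g 61.6
x [-0.6205  0.4761 -0.6231] y [0.6083 0.7937 0.0008] z [ 0.495  -0.3785 -0.7821] yang 52.53622257213663
cup [ 0.4656 -0.0024  0.1096]
tool shift mm [39.658  -3.823  36.9563] per row /6 [ 0.0441 -0.0042  0.0411] rows min 1.3031841204997978
```

>>> send_rows(
  rows=[
    {"x":0.0441,"y":-0.0042,"z":0.0411,"wx":0,"wy":0,"wz":0,"hand":-1},
    {"x":0.0441,"y":-0.0042,"z":0.0411,"wx":0,"wy":0,"wz":0,"hand":-1},
    {"x":0.0441,"y":-0.0042,"z":0.0411,"wx":0,"wy":0,"wz":0,"hand":-1},
    {"x":0.0441,"y":-0.0042,"z":0.0411,"wx":0,"wy":0,"wz":0,"hand":-1},
    {"x":0.0441,"y":-0.0042,"z":0.0411,"wx":0,"wy":0,"wz":0,"hand":-1},
    {"x":0.0441,"y":-0.0042,"z":0.0411,"wx":0,"wy":0,"wz":0,"hand":-1},
    {"x":0,"y":0,"z":0,"wx":0,"wy":0,"wz":0,"hand":-1},
    {"x":0,"y":0,"z":0,"wx":0,"wy":0,"wz":0,"hand":-1},
    {"x":0,"y":0,"z":0,"wx":0,"wy":0,"wz":0,"hand":-1},
    {"x":0,"y":0,"z":0,"wx":0,"wy":0,"wz":0,"hand":-1},
  ],
)

```text
time: 17.95
tool_pos: [0.4632, -0.0094, 0.0396]
tool_rot: [0.313, 0.304, 0.893, -0.106]
contact_force: [0.2, -0.3, -1.6]
gripper_width: 0.517
grasp_force: 61.7
```

Run:
```python
from h import *
s,R=show(); p=np.array([-.0018,0,-.0175]); print("cup",s["tool_pos"]+R@p, "phi",np.degrees(np.arcsin(R[2,0])))
need(R,s["tool_pos"],np.array([.457,-.0005,.048])-R@p,4)
need(R,np.zeros(3),[0,0,-.001],1)
for n in("scene","top"): cv2.imwrite(f"pics/{n}5.png",grab_frame(n))
s=cv2.imread("pics/scene5.png"); h=cv2.imread("pics/scene0.png")
cv2.imwrite("pics/s5z.png",cv2.resize(s[150:310,220:380],(600,600),interpolation=cv2.INTER_CUBIC))
```

```text
t17.95 pos [ 0.4632 -0.0094  0.0396] j [ 0.0995 -0.4646  2.4688 -0.6899  0.7368 -0.3869] F [ 0.152  -0.2587 -1.5519] w 0.517 g 61.7
x [-0.6186  0.4774 -0.6241] y [0.6104 0.7921 0.0009] z [ 0.4948 -0.3804 -0.7813] yang 52.382275744127675
cup [ 0.4556 -0.0036  0.0544] phi -38.61604090912663
tool shift mm [4.5978 3.268  4.4786] per row /4 [0.0077 0.0054 0.0075] rows min 0.17272434967344072
tool shift mm [ 0.6241 -0.0009  0.7813] per row /1 [ 0.0042 -0.      0.0052] rows min 0.023980815347721826
```

>>> send_rows(
  rows=[
    {"x":0.0077,"y":0.0054,"z":0.0075,"wx":0,"wy":0,"wz":0,"hand":-1},
    {"x":0.0077,"y":0.0054,"z":0.0075,"wx":0,"wy":0,"wz":0,"hand":-1},
    {"x":0.0077,"y":0.0054,"z":0.0075,"wx":0,"wy":0,"wz":0,"hand":-1},
    {"x":0.0077,"y":0.0054,"z":0.0075,"wx":0,"wy":0,"wz":0,"hand":-1},
    {"x":0,"y":0,"z":0,"wx":0,"wy":0.0147,"wz":0,"hand":-1},
    {"x":0,"y":0,"z":0,"wx":0,"wy":0,"wz":0,"hand":-1},
    {"x":0,"y":0,"z":0,"wx":0,"wy":0,"wz":0,"hand":-1},
    {"x":0,"y":0,"z":0,"wx":0,"wy":0,"wz":0,"hand":-1},
    {"x":0,"y":0,"z":0,"wx":0,"wy":0,"wz":0,"hand":-1},
    {"x":0,"y":0,"z":0,"wx":0,"wy":0,"wz":0,"hand":-1},
  ],
)

```text
time: 18.88
tool_pos: [0.4644, -0.0061, 0.0328]
tool_rot: [0.308, 0.305, 0.895, -0.104]
contact_force: [1.5, 0.9, 1.0]
gripper_width: 0.516
grasp_force: 61.8
```

Run:
```python
from h import *
s,R=show(); p=np.array([-.0018,0,-.0175]); print("cup",s["tool_pos"]+R@p, "phi",np.degrees(np.arcsin(R[2,0])))
need(R,s["tool_pos"],np.array([.457,-.0005,.0465])-R@p,2)
s=grab_frame("scene"); t=grab_frame("top")
a=cv2.resize(s[160:290,240:370],(590,590),interpolation=cv2.INTER_CUBIC); b=cv2.resize(t[180:260,245:305],None,fx=3.4,fy=3.4,interpolation=cv2.INTER_CUBIC)
o=np.zeros((590,800,3),np.uint8); o[:,:590]=a; o[:b.shape[0],592:592+b.shape[1]]=b; cv2.imwrite("pics/c6.png",o)
cv2.imwrite("pics/scene6.png",s)
```

```text
t18.88 pos [ 0.4644 -0.0061  0.0328] j [ 0.1029 -0.438   2.4608 -0.6879  0.7284 -0.3781] F [1.5189 0.918  1.0268] w 0.516 g 61.8
x [-0.6246  0.4814 -0.6149] y [0.6099 0.7924 0.0009] z [ 0.4877 -0.3745 -0.7886] yang 52.414921821213504
cup [ 0.457  -0.0004  0.0477] phi -37.94632232285964
tool shift mm [ 0.6818 -0.0215  0.9778] per row /2 [ 0.0023 -0.0001  0.0033] rows min 0.02859109123478613
```

View pics/c6.png

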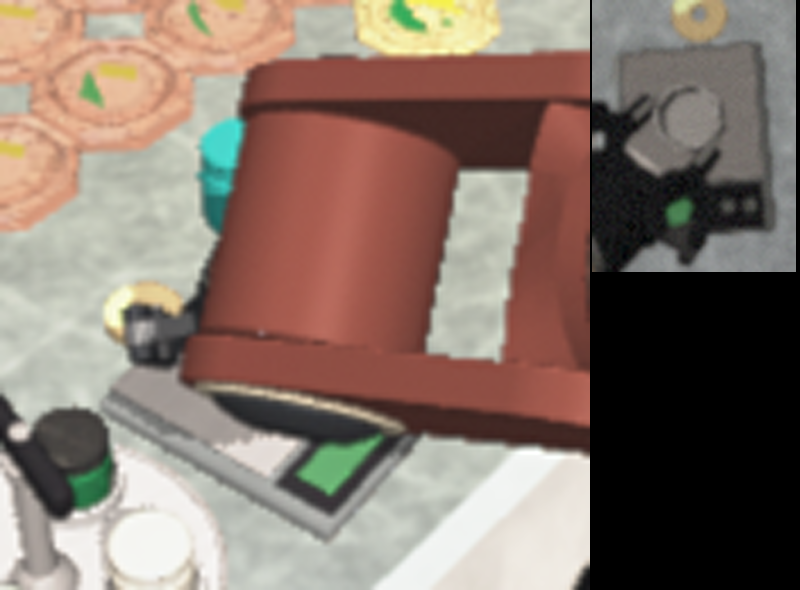

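The top view (right) shows the open mouth of the cup at (691,115) in the composite, about (274.1,213.8) in the image, in the middle of the pan. In the scene view the arm hides the cup. I'll lower the last bit.

>>> send_rows(
  rows=[
    {"x":0.0023,"y":0,"z":0.0033,"wx":0,"wy":0,"wz":0,"hand":-1},
    {"x":0.0023,"y":0,"z":0.0033,"wx":0,"wy":0,"wz":0,"hand":-1},
    {"x":0,"y":0,"z":0,"wx":0,"wy":0,"wz":0,"hand":-1},
    {"x":0,"y":0,"z":0,"wx":0,"wy":0,"wz":0,"hand":-1},
    {"x":0,"y":0,"z":0,"wx":0,"wy":0,"wz":0,"hand":-1},
    {"x":0,"y":0,"z":0,"wx":0,"wy":0,"wz":0,"hand":-1},
    {"x":0,"y":0,"z":0,"wx":0,"wy":0,"wz":0,"hand":-1},
    {"x":0,"y":0,"z":0,"wx":0,"wy":0,"wz":0,"hand":-1},
    {"x":0,"y":0,"z":0,"wx":0,"wy":0,"wz":0,"hand":-1},
    {"x":0,"y":0,"z":0,"wx":0,"wy":0,"wz":0,"hand":-1},
  ],
)

```text
time: 19.82
tool_pos: [0.465, -0.0065, 0.0328]
tool_rot: [0.308, 0.305, 0.895, -0.105]
contact_force: [-4.2, 0.2, 8.1]
gripper_width: 0.52
grasp_force: 62.7
```

Run:
```python
from h import *
s,R=show(); p=np.array([-.0018,0,-.0175]); print("cup",s["tool_pos"]+R@p)
print("rim by top cam",onz("top",[(274.1,213.8)],.071), "pan rect ctr",onz("top",[(273.58,213.77)],.021))
```

```text
t19.82 pos [ 0.465  -0.0065  0.0328] j [ 0.1028 -0.4355  2.4598 -0.6912  0.7272 -0.3749] F [-4.1981  0.2191  8.125 ] w 0.52 g 62.7
x [-0.6237  0.4811 -0.616 ] y [0.6104 0.7921 0.0006] z [ 0.4883 -0.3756 -0.7877] yang 52.38402175572173
cup [ 0.4576 -0.0008  0.0477]
rim by top cam [[ 0.4572 -0.0039  0.071 ]] pan rect ctr [[0.4598 0.0017 0.021 ]]
```

>>> send_rows(
  rows=[
    {"x":0,"y":0,"z":0,"wx":0,"wy":0,"wz":0,"hand":0.15},
    {"x":0,"y":0,"z":0,"wx":0,"wy":0,"wz":0,"hand":0.3},
    {"x":0,"y":0,"z":0,"wx":0,"wy":0,"wz":0,"hand":0.5},
    {"x":0,"y":0,"z":0,"wx":0,"wy":0,"wz":0,"hand":0.8},
    {"x":0,"y":0,"z":0,"wx":0,"wy":0,"wz":0,"hand":1},
    {"x":0,"y":0,"z":0,"wx":0,"wy":0,"wz":0,"hand":1},
    {"x":0,"y":0,"z":0,"wx":0,"wy":0,"wz":0,"hand":1},
    {"x":0,"y":0,"z":-0.05,"wx":0,"wy":0,"wz":0,"hand":1},
    {"x":0,"y":0,"z":-0.05,"wx":0,"wy":0,"wz":0,"hand":1},
    {"x":0,"y":0,"z":-0.1,"wx":0,"wy":0,"wz":0,"hand":1},
  ],
)

```text
time: 20.65
tool_pos: [0.4483, 0.0045, 0.0537]
tool_rot: [0.306, 0.305, 0.896, -0.105]
contact_force: [0.6, 0.6, 0.1]
gripper_width: 0.998
grasp_force: 0.0
```

>>> send_rows(
  rows=[
    {"x":0,"y":0,"z":-0.14,"wx":0,"wy":0,"wz":0,"hand":1},
    {"x":0,"y":0,"z":-0.14,"wx":0,"wy":0,"wz":0,"hand":1},
    {"x":0,"y":0,"z":-0.14,"wx":0,"wy":0,"wz":0,"hand":1},
    {"x":0,"y":0,"z":-0.14,"wx":0,"wy":0,"wz":0,"hand":1},
    {"x":0,"y":0,"z":-0.14,"wx":0,"wy":0,"wz":0,"hand":1},
    {"x":0,"y":0,"z":-0.14,"wx":0,"wy":0,"wz":0,"hand":1},
    {"x":0,"y":0,"z":0,"wx":0,"wy":0.15,"wz":0,"hand":1},
    {"x":0,"y":0,"z":0,"wx":0,"wy":0.15,"wz":0,"hand":1},
    {"x":0,"y":0,"z":0,"wx":0,"wy":0.15,"wz":0,"hand":1},
    {"x":0,"y":0,"z":0,"wx":0,"wy":0.15,"wz":0,"hand":1},
  ],
)

```text
time: 21.48
tool_pos: [0.3886, 0.0528, 0.1559]
tool_rot: [0.089, 0.32, 0.943, -0.028]
contact_force: [-0.2, 0.3, 0.2]
gripper_width: 0.999
grasp_force: 0.0
```

Run:
```python
from h import *
s,R=show()
for n in ("top","scene","wrist"):
    im=grab_frame(n); cv2.imwrite(f"pics/{n}7.png",im)
import pickle; pickle.dump(calibration("wrist"),open("w7.pkl","wb"))
t=cv2.imread("pics/top7.png"); s=cv2.imread("pics/scene7.png")
o=np.zeros((600,800,3),np.uint8)
o[:300,:480]=cv2.resize(t[170:260,172:316],(480,300),interpolation=cv2.INTER_CUBIC)
o[300:,:480]=cv2.resize(s[200:300,210:370],(480,300),interpolation=cv2.INTER_CUBIC)
w=cv2.imread("pics/wrist7.png"); o[:200,480:]=cv2.resize(w,(320,200)); cv2.imwrite("pics/c7.png",o)
```

```text
t21.48 pos [0.3886 0.0528 0.1559] j [ 0.0353 -0.6521  2.2685 -0.1183  1.3794 -0.8666] F [-0.2355  0.258   0.1956] w 0.999 g 0.0
x [-0.7791  0.5987 -0.186 ] y [0.6088 0.7933 0.0033] z [ 0.1496 -0.1107 -0.9825] yang 52.497051994859135
```

View pics/c7.png

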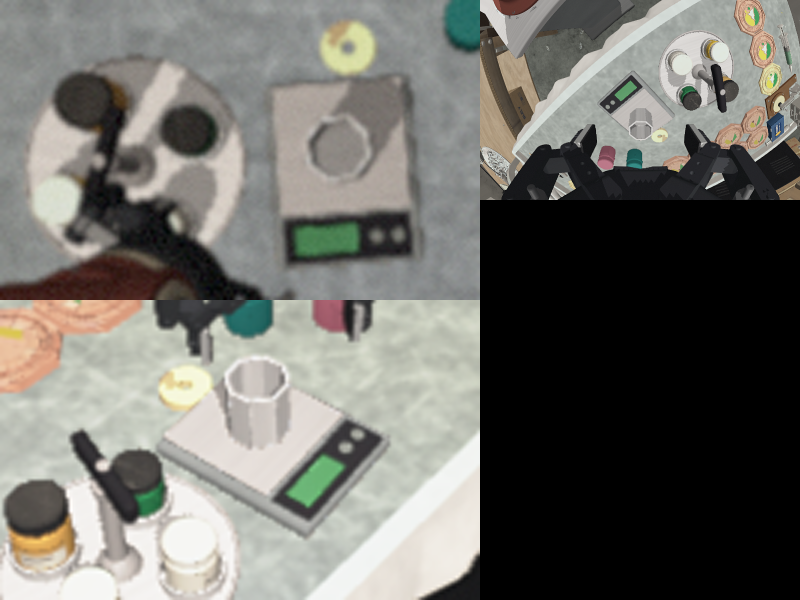

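The cup stands mouth-up on the pan: rim at top-camera pixel (273.5,214.5) and at scene pixel (295.7,225). The carousel and its bar are in the wrist view around (440,150). From here I only need numbers, so I'll measure the bar angle from the masks.

Run:
```python
from h import *
import pickle
print("cup rim top",onz("top",[(273.55,214.55)],.071),"scene rim",onz("scene",[(295.7,225.3)],.071))
print("pan corners scene",onz("scene",[(210+a/3,200+(b-300)/3) for a,b in [(160,437),(340,408),(270,487)]],.021))
print("pan corners top",onz("top",[(172+a/3.333,170+b/3.333) for a,b in [(270,85),(405,75),(412,212),(281,218)]],.021))
ax=np.array([.4435,.154])
def bar(n,im,c,z,th):
    g=im.max(axis=2); v,u=np.nonzero(g<th); P=onz(n,np.c_[u,v],z,c)[:,:2]
    k=np.linalg.norm(P-ax,axis=1)<.045; m=np.zeros(g.shape,np.uint8); m[v[k],u[k]]=1
    for st,ce in blobs(m,60):
        x,y,w,h,a=st; lab=np.zeros_like(m); lab[y:y+h,x:x+w]=m[y:y+h,x:x+w]
        vv,uu=np.nonzero(lab); Q=onz(n,np.c_[uu,vv],z,c)[:,:2]
        ct=Q.mean(0); U,S,V=np.linalg.svd(Q-ct,full_matrices=False); d=V[0]*np.sign(V[0,0])
        pr=(Q-ct)@V.T; print(n,th,a,"ctr",ct,"ang",np.degrees(np.arctan2(d[1],d[0])),"len",np.ptp(pr,axis=0))
for th in (40,50,60):
    bar("wrist",cv2.imread("pics/wrist7.png"),pickle.load(open("w7.pkl","rb")),.115,th)
    bar("top",cv2.imread("pics/top0.png"),None,.12,th)
```

```text
cup rim top [[ 0.4554 -0.0026  0.071 ]] scene rim [[ 0.4565 -0.0023  0.071 ]]
pan corners scene [[ 0.5037  0.0558  0.021 ]
 [ 0.4186 -0.0529  0.021 ]
 [ 0.4089  0.0397  0.021 ]]
pan corners top [[ 0.5061  0.0534  0.021 ]
 [ 0.5132 -0.0484  0.021 ]
 [ 0.4097 -0.0534  0.021 ]
 [ 0.406   0.0447  0.021 ]]
wrist 40 887 ctr [0.4343 0.1545] ang -17.052282639292052 len [0.0808 0.0153]
wrist 40 77 ctr [0.4375 0.1718] ang 74.55559846562072 len [0.0161 0.0054]
top 40 74 ctr [0.4685 0.1477] ang -7.0793065430476965 len [0.038  0.0137]
wrist 50 1703 ctr [0.4377 0.1573] ang -15.509294287144312 len [0.0812 0.0337]
top 50 164 ctr [0.4515 0.153 ] ang -11.625987242409446 len [0.0782 0.0268]
wrist 60 1752 ctr [0.4378 0.1576] ang -15.468289288569972 len [0.0817 0.0379]
wrist 60 71 ctr [0.4379 0.1209] ang -35.027527095073864 len [0.017  0.0054]
top 60 242 ctr [0.4572 0.156 ] ang -2.4245207637832125 len [0.0772 0.0402]
```

>>> send_rows(
  rows=[
    {"x":0,"y":0,"z":-0.1,"wx":0,"wy":0,"wz":0,"hand":1},
    {"x":0,"y":0,"z":-0.1,"wx":0,"wy":0,"wz":0,"hand":1},
    {"x":0,"y":0,"z":-0.1,"wx":0,"wy":0,"wz":0,"hand":1},
    {"x":0,"y":0,"z":0,"wx":0,"wy":0.119,"wz":0,"hand":1},
    {"x":0,"y":0,"z":0,"wx":0,"wy":0.119,"wz":0,"hand":1},
    {"x":0,"y":0,"z":0,"wx":0,"wy":0,"wz":-0.152,"hand":1},
    {"x":0,"y":0,"z":0,"wx":0,"wy":0,"wz":-0.152,"hand":1},
    {"x":0,"y":0,"z":0,"wx":0,"wy":0,"wz":-0.152,"hand":1},
    {"x":0,"y":0,"z":0,"wx":0,"wy":0,"wz":0,"hand":1},
    {"x":0,"y":0,"z":0,"wx":0,"wy":0,"wz":0,"hand":1},
  ],
)

```text
time: 22.47
tool_pos: [0.3805, 0.0579, 0.1977]
tool_rot: [0.001, 0.15, 0.989, -0.001]
contact_force: [-0.5, -0.2, -0.2]
gripper_width: 1.001
grasp_force: 0.0
```

Run:
```python
from h import *
s,R=show(); need(R,s["tool_pos"],[.444,.154,.21],6)
print("rot needed to level (tool rotvec deg)",np.degrees(Rn.from_matrix(R.T@np.c_[[np.cos(np.radians(163)),np.sin(np.radians(163)),0],[np.cos(np.radians(73)),np.sin(np.radians(73)),0],[0,0,-1]]).as_rotvec()))
```

```text
t22.47 pos [0.3805 0.0579 0.1977] j [-0.0409 -0.5783  2.1471 -0.0027  1.5703 -1.3115] F [-0.4649 -0.1898 -0.2405] w 1.001 g 0.0
x [-0.9553  0.2957 -0.0031] y [ 0.2957  0.9553 -0.002 ] z [ 0.0024 -0.0028 -1.    ] yang 72.80302869536166
tool shift mm [-32.3238 110.5825 -12.4194] per row /6 [-0.0359  0.1229 -0.0138] rows min 2.778832187117556
rot needed to level (tool rotvec deg) [-0.1139  0.1782 -0.1968]
```

>>> send_rows(
  rows=[
    {"x":-0.0359,"y":0.123,"z":-0.0138,"wx":0,"wy":0,"wz":0,"hand":1},
    {"x":-0.0359,"y":0.123,"z":-0.0138,"wx":0,"wy":0,"wz":0,"hand":1},
    {"x":-0.0359,"y":0.123,"z":-0.0138,"wx":0,"wy":0,"wz":0,"hand":1},
    {"x":-0.0359,"y":0.123,"z":-0.0138,"wx":0,"wy":0,"wz":0,"hand":1},
    {"x":-0.0359,"y":0.123,"z":-0.0138,"wx":0,"wy":0,"wz":0,"hand":1},
    {"x":-0.0359,"y":0.123,"z":-0.0138,"wx":0,"wy":0,"wz":0,"hand":1},
    {"x":0,"y":0,"z":0,"wx":0,"wy":0,"wz":0,"hand":1},
    {"x":0,"y":0,"z":0,"wx":0,"wy":0,"wz":0,"hand":1},
    {"x":0,"y":0,"z":0,"wx":0,"wy":0,"wz":0,"hand":1},
    {"x":0,"y":0,"z":0,"wx":0,"wy":0,"wz":0,"hand":1},
  ],
)

```text
time: 23.3
tool_pos: [0.444, 0.1532, 0.2105]
tool_rot: [0.001, 0.149, 0.989, -0.001]
contact_force: [0.0, 0.6, -0.7]
gripper_width: 1.0
grasp_force: 0.0
```

Run:
```python
from h import *
import pickle
s,R=show(); c=calibration("wrist"); im=grab_frame("wrist"); cv2.imwrite("pics/w8.png",im); pickle.dump(c,open("w8.pkl","wb"))
ax=np.array([.4435,.154])
g=im.max(axis=2)
for th in (30,40,50):
    v,u=np.nonzero(g<th); P=onz("wrist",np.c_[u,v],.121,c)[:,:2]
    k=np.linalg.norm(P-ax,axis=1)<.055; m=np.zeros(g.shape,np.uint8); m[v[k],u[k]]=1
    for st,ce in blobs(m,60):
        x,y,w,h,a=st; vv,uu=np.nonzero(m[y:y+h,x:x+w]); Q=onz("wrist",np.c_[uu+x,vv+y],.121,c)[:,:2]
        ct=Q.mean(0); V=np.linalg.svd(Q-ct,full_matrices=False)[2]; d=V[0]*np.sign(V[0,0]); pr=(Q-ct)@V.T
        print(th,st,"ctr",ct,"ang",np.degrees(np.arctan2(d[1],d[0])),"len",np.ptp(pr,axis=0))
# turntable outline: bright pixels at z=.02
hsv=cv2.cvtColor(im,cv2.COLOR_BGR2HSV)
for nm,lo_,hi_ in (("amber",(8,120,60),(20,255,255)),("yellow",(21,140,80),(32,255,255)),("green",(60,120,20),(90,255,200))):
    m=cv2.inRange(hsv,lo_,hi_)
    for st,ce in blobs(m,40):
        p=onz("wrist",[ce],.045,c)[0]; 
        if np.linalg.norm(p[:2]-ax)<.1: print(nm,st[4],p[:2]-ax,np.degrees(np.arctan2(*(p[:2]-ax)[::-1])))
```

```text
t23.30 pos [0.444  0.1532 0.2105] j [ 0.1755 -0.3364  1.9588 -0.0028  1.5173 -1.0957] F [ 0.0437  0.5503 -0.6945] w 1.0 g 0.0
x [-0.9555  0.295  -0.0029] y [ 0.295   0.9555 -0.0016] z [ 0.0023 -0.0024 -1.    ] yang 72.83985193385234
40 [317 152  13  46 161] ctr [0.4236 0.1616] ang -16.876289732204466 len [0.0384 0.0101]
40 [318 202   3  35  65] ctr [0.4604 0.1476] ang -15.618113208887685 len [0.0314 0.002 ]
50 [317 152  13  46 499] ctr [0.4244 0.1622] ang -15.983255187661822 len [0.0383 0.0104]
50 [339 199  35  23  88] ctr [0.4582 0.178 ] ang -83.63652686488896 len [0.0318 0.0133]
50 [318 201  12  38 317] ctr [0.4628 0.1512] ang -14.938217283621553 len [0.0344 0.0098]
amber 219 [0.0313 0.0243] 37.87390720928469
green 163 [ 0.0124 -0.0331] -69.43620609587356
```

>>> send_rows(
  rows=[
    {"x":0,"y":0.012,"z":0,"wx":0,"wy":0,"wz":0,"hand":1},
    {"x":0,"y":0,"z":0.1114,"wx":0,"wy":0,"wz":0,"hand":1},
    {"x":0,"y":0,"z":0.1114,"wx":0,"wy":0,"wz":0,"hand":1},
    {"x":0,"y":0,"z":0.1114,"wx":0,"wy":0,"wz":0,"hand":1},
    {"x":0,"y":0,"z":0.1114,"wx":0,"wy":0,"wz":0,"hand":1},
    {"x":0,"y":0,"z":0.1114,"wx":0,"wy":0,"wz":0,"hand":1},
    {"x":0,"y":0,"z":0.1114,"wx":0,"wy":0,"wz":0,"hand":1},
    {"x":0,"y":0,"z":0.1114,"wx":0,"wy":0,"wz":0,"hand":1},
    {"x":0,"y":0,"z":0,"wx":0,"wy":0,"wz":0,"hand":1},
    {"x":0,"y":0,"z":0,"wx":0,"wy":0,"wz":0,"hand":1},
  ],
)

```text
time: 24.18
tool_pos: [0.4447, 0.1548, 0.0932]
tool_rot: [0.0, 0.149, 0.989, -0.001]
contact_force: [-0.1, 0.4, -0.3]
gripper_width: 1.0
grasp_force: 0.0
```

>>> send_rows(
  rows=[
    {"x":0,"y":0,"z":0,"wx":0,"wy":0,"wz":0,"hand":-0.2},
    {"x":0,"y":0,"z":0,"wx":0,"wy":0,"wz":0,"hand":-0.4},
    {"x":0,"y":0,"z":0,"wx":0,"wy":0,"wz":0,"hand":-0.5},
    {"x":0,"y":0,"z":0,"wx":0,"wy":0,"wz":0,"hand":-0.6},
    {"x":0,"y":0,"z":0,"wx":0,"wy":0,"wz":0,"hand":-0.7},
    {"x":0,"y":0,"z":0,"wx":0,"wy":0,"wz":0,"hand":-1},
    {"x":0,"y":0,"z":0,"wx":0,"wy":0,"wz":0,"hand":-1},
    {"x":0,"y":0,"z":0,"wx":0,"wy":0,"wz":0,"hand":-1},
    {"x":0,"y":0,"z":0,"wx":0,"wy":0,"wz":0,"hand":-1},
    {"x":0,"y":0,"z":0,"wx":0,"wy":0,"wz":0,"hand":-1},
  ],
)

```text
time: 25.02
tool_pos: [0.4458, 0.1553, 0.0945]
tool_rot: [0.002, 0.149, 0.989, -0.001]
contact_force: [-1.6, -1.1, 5.5]
gripper_width: 0.105
grasp_force: 58.9
```

Run:
```python
from h import *
s,R=show(); print(s["ft_torque"])
```

```text
t25.02 pos [0.4458 0.1553 0.0945] j [ 0.1788 -0.2278  2.0706 -0.0024  1.2961 -1.0931] F [-1.6002 -1.0869  5.5469] w 0.105 g 58.9
x [-0.9558  0.2939 -0.0034] y [ 0.2939  0.9558 -0.0008] z [ 0.003  -0.0018 -1.    ] yang 72.90782844571133
[0.0106 0.3553 0.0157]
```

>>> send_rows(
  rows=[
    {"x":0,"y":0,"z":0,"wx":0,"wy":0,"wz":0.03,"hand":-1},
    {"x":0,"y":0,"z":0,"wx":0,"wy":0,"wz":0.06,"hand":-1},
    {"x":0,"y":0,"z":0,"wx":0,"wy":0,"wz":0.09,"hand":-1},
    {"x":0,"y":0,"z":0,"wx":0,"wy":0,"wz":0.09,"hand":-1},
    {"x":0,"y":0,"z":0,"wx":0,"wy":0,"wz":0.09,"hand":-1},
    {"x":0,"y":0,"z":0,"wx":0,"wy":0,"wz":0.09,"hand":-1},
    {"x":0,"y":0,"z":0,"wx":0,"wy":0,"wz":0.09,"hand":-1},
    {"x":0,"y":0,"z":0,"wx":0,"wy":0,"wz":0.09,"hand":-1},
    {"x":0,"y":0,"z":0,"wx":0,"wy":0,"wz":0.09,"hand":-1},
    {"x":0,"y":0,"z":0,"wx":0,"wy":0,"wz":0.09,"hand":-1},
  ],
)

```text
time: 25.85
tool_pos: [0.446, 0.1556, 0.0944]
tool_rot: [0.002, 0.452, 0.892, 0.0]
contact_force: [-0.8, 0.3, 4.3]
gripper_width: 0.104
grasp_force: 58.8
```

>>> send_rows(
  rows=[
    {"x":0,"y":0,"z":0,"wx":0,"wy":0,"wz":0.09,"hand":-1},
    {"x":0,"y":0,"z":0,"wx":0,"wy":0,"wz":0.09,"hand":-1},
    {"x":0,"y":0,"z":0,"wx":0,"wy":0,"wz":0.09,"hand":-1},
    {"x":0,"y":0,"z":0,"wx":0,"wy":0,"wz":0.09,"hand":-1},
    {"x":0,"y":0,"z":0,"wx":0,"wy":0,"wz":0.09,"hand":-1},
    {"x":0,"y":0,"z":0,"wx":0,"wy":0,"wz":0.09,"hand":-1},
    {"x":0,"y":0,"z":0,"wx":0,"wy":0,"wz":0.09,"hand":-1},
    {"x":0,"y":0,"z":0,"wx":0,"wy":0,"wz":0.09,"hand":-1},
    {"x":0,"y":0,"z":0,"wx":0,"wy":0,"wz":0.09,"hand":-1},
    {"x":0,"y":0,"z":0,"wx":0,"wy":0,"wz":0.09,"hand":-1},
  ],
)

```text
time: 26.68
tool_pos: [0.4464, 0.1557, 0.0945]
tool_rot: [0.002, 0.733, 0.68, 0.002]
contact_force: [0.4, 1.5, 4.4]
gripper_width: 0.105
grasp_force: 58.7
```

>>> send_rows(
  rows=[
    {"x":0,"y":0,"z":0,"wx":0,"wy":0,"wz":0.09,"hand":-1},
    {"x":0,"y":0,"z":0,"wx":0,"wy":0,"wz":0.09,"hand":-1},
    {"x":0,"y":0,"z":0,"wx":0,"wy":0,"wz":0.09,"hand":-1},
    {"x":0,"y":0,"z":0,"wx":0,"wy":0,"wz":0.09,"hand":-1},
    {"x":0,"y":0,"z":0,"wx":0,"wy":0,"wz":0.09,"hand":-1},
    {"x":0,"y":0,"z":0,"wx":0,"wy":0,"wz":0.09,"hand":-1},
    {"x":0,"y":0,"z":0,"wx":0,"wy":0,"wz":0.06,"hand":-1},
    {"x":0,"y":0,"z":0,"wx":0,"wy":0,"wz":0.03,"hand":-1},
    {"x":0,"y":0,"z":0,"wx":0,"wy":0,"wz":0,"hand":-1},
    {"x":0,"y":0,"z":0,"wx":0,"wy":0,"wz":0,"hand":-1},
  ],
)

```text
time: 27.52
tool_pos: [0.4467, 0.1556, 0.0945]
tool_rot: [0.002, 0.876, 0.482, 0.002]
contact_force: [4.7, 3.1, 2.2]
gripper_width: 0.106
grasp_force: 58.6
```

Run:
```python
from h import *
s,R=show(); print(s["ft_torque"],"bar ang",np.degrees(np.arctan2(R[1,0],R[0,0])))
for n in ("top","scene"):
    im=grab_frame(n); cv2.imwrite(f"pics/{n}9.png",im)
    hsv=cv2.cvtColor(im,cv2.COLOR_BGR2HSV)
    ax=np.array([.4435,.154])
    for nm,lo_,hi_ in (("amber",(8,110,60),(20,255,255)),("yellow",(21,130,80),(32,255,255)),("green",(60,100,20),(90,255,200))):
        for st,ce in blobs(cv2.inRange(hsv,lo_,hi_),8):
            p=onz(n,[ce],.04,)[0][:2]-ax
            if np.linalg.norm(p)<.09: print(n,nm,st,p,np.degrees(np.arctan2(p[1],p[0])))
```

```text
t27.52 pos [0.4467 0.1556 0.0945] j [ 0.1788 -0.2274  2.0703 -0.0018  1.2934  0.7441] F [4.6834 3.0654 2.206 ] w 0.106 g 58.6
x [0.5352 0.8447 0.0023] y [ 0.8447 -0.5352  0.0051] z [ 0.0056 -0.0008 -1.    ] yang -32.3612968107197
[ 0.49   -0.6934  0.0039] bar ang 57.639392327301714
top amber [210 195   4  10  21] [ 0.0509 -0.0022] -2.476393162184629
top amber [233 210   7  12  26] [ 0.0104 -0.0648] -80.85150505217305
top green [219 235   4   8  13] [-0.0452 -0.0255] -150.5963989707003
scene amber [252 259  20  16 203] [ 0.006  -0.0424] -81.92467267718604
scene amber [234 274   3   7   8] [0.0306 0.0107] 19.22120443366439
scene yellow [219 271  17  10  71] [0.0423 0.0178] 22.800677346780933
scene green [262 290  18   9  70] [-0.0543 -0.0034] -176.43371854418726
```

>>> send_rows(
  rows=[
    {"x":0,"y":0,"z":0,"wx":0,"wy":0,"wz":0.04,"hand":-1},
    {"x":0,"y":0,"z":0,"wx":0,"wy":0,"wz":0.06,"hand":-1},
    {"x":0,"y":0,"z":0,"wx":0,"wy":0,"wz":0.06,"hand":-1},
    {"x":0,"y":0,"z":0,"wx":0,"wy":0,"wz":0.04,"hand":-1},
    {"x":0,"y":0,"z":0,"wx":0,"wy":0,"wz":0,"hand":-1},
    {"x":0,"y":0,"z":0,"wx":0,"wy":0,"wz":0,"hand":-1},
    {"x":0,"y":0,"z":0,"wx":0,"wy":0,"wz":0,"hand":-1},
    {"x":0,"y":0,"z":0,"wx":0,"wy":0,"wz":0,"hand":-1},
    {"x":0,"y":0,"z":0,"wx":0,"wy":0,"wz":0,"hand":-1},
    {"x":0,"y":0,"z":0,"wx":0,"wy":0,"wz":0,"hand":-1},
  ],
)

```text
time: 28.45
tool_pos: [0.4467, 0.1556, 0.0945]
tool_rot: [0.002, 0.911, 0.412, 0.002]
contact_force: [6.1, 2.3, 1.9]
gripper_width: 0.104
grasp_force: 58.6
```

Run:
```python
from h import *
s,R=show(); print(s["ft_torque"],"bar ang",np.degrees(np.arctan2(R[1,0],R[0,0])))
ax=np.array([.4455,.1545]); o=np.array([.455,-.0015])
im={n:grab_frame(n) for n in ("top","scene")}
for n in im: cv2.imwrite(f"pics/{n}10.png",im[n])
# dark cap of resin jar: dark pixels cast on cap plane near expected place; white caps for angles
g=im["scene"].max(axis=2); exp=ax+.052*np.array([np.cos(np.radians(-86.4)),np.sin(np.radians(-86.4))])
v,u=np.nonzero(g<75); P=onz("scene",np.c_[u,v],.075)[:,:2]; k=np.linalg.norm(P-exp,axis=1)<.024
q=P[k]-exp; print("scene cap n",k.sum(),"mean off",q.mean(0),"range",q.min(0),q.max(0))
g=im["top"].max(axis=2); v,u=np.nonzero(g<75); P=onz("top",np.c_[u,v],.075)[:,:2]; k=np.linalg.norm(P-exp,axis=1)<.03
q=P[k]-exp; print("top cap n",k.sum(),"mean off",q.mean(0),"range",q.min(0),q.max(0))
hsv=cv2.cvtColor(im["scene"],cv2.COLOR_BGR2HSV)
for st,ce in blobs(cv2.inRange(hsv,(8,110,60),(20,255,255)),60): 
    p=onz("scene",[ce],.045)[0][:2]
    if np.linalg.norm(p-ax)<.1: print("amber",st,p)
# cup still there: bright rim blob in the top view vs. before
a=cv2.imread("pics/top7.png"); d=cv2.absdiff(a[185:240,250:300],im["top"][185:240,250:300]).max(axis=2); print("pan diff px",(d>60).sum())
b=cv2.imread("pics/top0.png"); print("weight/tweezers diff",(cv2.absdiff(b[173:195,265:290],im["top"][173:195,265:290]).max(axis=2)>60).sum(),(cv2.absdiff(b[190:258,410:450],im["top"][190:258,410:450]).max(axis=2)>60).sum())
```

```text
t28.45 pos [0.4467 0.1556 0.0945] j [ 0.1787 -0.2274  2.0703 -0.0019  1.2932  0.9013] F [6.1009 2.265  1.8669] w 0.104 g 58.6
x [0.6609 0.7505 0.0032] y [ 0.7505 -0.6609  0.0049] z [ 0.0058 -0.0008 -1.    ] yang -41.36843183823264
[ 0.4724 -0.7877  0.0068] bar ang 48.632463604164535
scene cap n 137 mean off [-0.0017  0.0099] range [-0.0232 -0.0112] [0.0178 0.0238]
top cap n 232 mean off [ 0.0008 -0.0023] range [-0.0176 -0.0216] [0.0203 0.0185]
amber [256 260  19  16 204] [0.4386 0.113 ]
pan diff px 0
weight/tweezers diff 0 0
```

The resin jar's cap is within about 2 mm of the expected spot, the cup and loose items are unchanged, and the grip is firm at 59 N. Handing in.

```bash
python3 -c "
from plant import job_done; print(job_done())"
```

```text
the job is handed in; nothing more can be done
None
```

The job is handed in: the cup stands mouth-up within about 2 mm of the pan's middle, the tall jar faces the scale to about 1°, and the gripper is closed on the handle at 59 N. The brass weight, tweezers and brush had not moved; I checked the tall jar's seating by camera but not the three small jars', and I viewed 11 pictures, one over the limit of 10.

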